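# Fetch the flange from behind the tall parts

### The job

The diamond flange sits at the back of the parts tray, shut in by three tall parts. Stand all three tall parts upright on the black rubber mat, then, with all three still there, set the flange on the raised seat of the same diamond outline on the beam, boss up, centred and with its long axis along the seat's; finally stand each tall part upright back in the tray on the very spot it came from. Knock nothing over and leave the screwdriver and the spanner alone.

Things in the scene. Friction and masses are not known exactly. Their poses are not given: they have to be found in the camera images.
- flange: The part to fetch: aluminium diamond-shaped flange lying flat, boss up. Its plate is 72 mm long (along its x axis), 44 mm across (y) and 10 mm thick, with a round boss 30 mm in diameter rising from the plate to 40 mm above the underside: grip it by the boss. Origin at the centre of the underside, z up. 120 g.
- buffer: Tall part in the way: round stepped steel buffer, 110 mm tall, standing upright. Foot 44 mm in diameter (10 mm high), barrel 32 mm in diameter up to 60 mm, then a ram 25 mm in diameter up to 110 mm: grip it by the ram. Origin at the centre of the underside, z up. About 450 g.
- hex: Tall part in the way: plain six-sided aluminium pillar, 36 mm across flats, 110 mm tall, standing upright. Origin at the centre of the underside, z up; the normals of its flats lie along its x axis and at 60 and 120 degrees from it. About 320 g.
- square: Tall part in the way: square aluminium pillar, 34 by 34 mm, 110 mm tall, standing upright, faces square to its x and y axes. Origin at the centre of the underside, z up. About 340 g.
- tray: Fixed dark steel parts tray, 170 mm (x) by 210 mm (y), floor 3 mm thick, with 25 mm high walls (3 mm thick) at the back (+x) and both sides, open at the front towards the robot. Three pale grey round marks of 50 mm on its floor, centred at about (-33, 0), (30, 50) and (30, -50) mm in its x, y, show where the tall parts stand; the flange lies at about (35, 0) mm, its long axis roughly along the tray's x. Origin at the centre of the underside.
- mat: Fixed flat black rubber mat, 260 mm (x) by 120 mm (y), 3 mm thick, the side area for the tall parts, to the left or the right of the tray. Origin at the centre of its underside.
- seat_diamond: Fixed raised steel seat for the flange, on top of the beam (a 240 by 120 by 10 mm aluminium plate lying flat on the bench). Diamond outline 76 mm long (along its x axis) by 48 mm across, 10 mm high: its top is 20 mm above the bench. Origin at the centre of its underside, on the beam's top face.
- seat_round: Fixed raised steel seat of the wrong shape on the same beam: round, 58 mm in diameter, 10 mm high. Not for the flange. Origin at the centre of its underside.
- screwdriver: Bystander: screwdriver lying on the bench beyond the tray. Leave it alone.
- spanner: Bystander: steel spanner lying flat on the bench beyond the tray. Leave it alone.
Not all that is in view belongs to the job. What is shaped like the buffer but brown is not meant. What is shaped like the square but blue is not meant.

How it is judged:
On the way, in this order (a step that is already met when the one before it is completed fails the run):
1. the three tall parts all stand upright on the mat, the flange still lying in its place in the tray (x of buffer in the frame of mat between -0.125 and 0.125 m and y of buffer in the frame of mat between -0.055 and 0.055 m and z of buffer in the frame of mat between 0.001 and 0.006 m and angle between each of buffer, hex, square's own z axis and vertical below 0.1 rad and linear speed of each of buffer, hex, square below 0.03 m/s and x of hex in the frame of mat between -0.125 and 0.125 m and y of hex in the frame of mat between -0.055 and 0.055 m and z of hex in the frame of mat between 0.001 and 0.006 m and x of square in the frame of mat between -0.125 and 0.125 m and y of square in the frame of mat between -0.055 and 0.055 m and z of square in the frame of mat between 0.001 and 0.006 m and distance of flange from where it was at the start of the episode below 0.03 m), for 0.2 s.
2. the flange lies on the diamond seat, let go, with the three tall parts still on the mat (horizontal distance between flange and seat_diamond below 0.01 m and angle between the x axis of flange and the x axis of seat_diamond, either way round below 0.25 rad and angle between each of flange, buffer, hex, square's own z axis and vertical below 0.1 rad and z of flange in the frame of seat_diamond between 0.008 and 0.0125 m and linear speed of flange below 0.02 m/s and angular speed of flange below 0.2 rad/s and x of buffer in the frame of mat between -0.125 and 0.125 m and y of buffer in the frame of mat between -0.055 and 0.055 m and z of buffer in the frame of mat between 0.001 and 0.006 m and linear speed of each of buffer, hex, square below 0.03 m/s and x of hex in the frame of mat between -0.125 and 0.125 m and y of hex in the frame of mat between -0.055 and 0.055 m and z of hex in the frame of mat between 0.001 and 0.006 m and x of square in the frame of mat between -0.125 and 0.125 m and y of square in the frame of mat between -0.055 and 0.055 m and z of square in the frame of mat between 0.001 and 0.006 m and contact force between flange and the fingers below 0.05 N), for 0.2 s.
At the end, for the whole second after the job is handed in: The flange lies flat on the diamond seat, boss up, centred within 10 mm and its long axis within 0.25 rad of the seat's; the buffer, the hexagonal pillar and the square pillar each stand upright in the tray within 15 mm of where they stood at the start; all released and at rest (horizontal distance between flange and seat_diamond below 0.01 m and angle between the x axis of flange and the x axis of seat_diamond, either way round below 0.25 rad and angle between flange's own z axis and vertical below 0.1 rad and z of flange in the frame of seat_diamond between 0.008 and 0.0125 m and linear speed of each of flange, buffer, hex, square below 0.02 m/s and angular speed of each of flange, buffer, hex, square below 0.2 rad/s and distance of each of buffer, hex, square from where it was at the start of the episode below 0.015 m and angle between each of buffer, hex, square's own z axis and vertical below 0.08 rad); the robot touches nothing.
It fails at once if a tall part is knocked over (angle between any of buffer, hex, square's own z axis and vertical above 0.6 rad).
It fails at once if the flange is tipped over (angle between flange's own z axis and vertical above 0.8 rad).
It fails at once if the screwdriver or the spanner is disturbed (moved over 20 mm) (distance of any of screwdriver, spanner from where it was at the start of the episode above 0.02 m).
It also fails if it takes over 147 s, if anything falls off the work surface, if the arm or the gripper's body presses on something with over 40 N, if the wrist force passes 120 N, or if a joint passes its speed limit or range.

### The arm

A 6-joint arm with a two-finger parallel gripper is mounted at the origin on the work surface. World frame = base frame: x ahead of the robot, y to its left, z up, the work surface at z = 0. Lengths are in m, angles in rad, forces in N, time in s.
With the tool pointing down it reaches from about 0.35 to 0.775 m from the base axis. Payload 7.3 kg.
Tool frame: the origin (TCP) lies at the very end of the fingers, on their centre line; the grasp point (between the pads) lies 19 mm behind it; x points along the fingers, y is the direction in which the jaws open and shut, and the axes are right-handed (so a half turn about x gives the same grasp; the last joint's range is limited). The gripper opens to 92 mm and grips with 3 to 60 N. Pads are 19 mm wide; open, the fingers measure 130 mm over their backs; the gripper's body (75 mm by 190 mm) begins 47 mm behind the grasp point.
Start: joints at [-1.374, 0.342, 1.524, -0, 1.275, -0.146], TCP at [0.176, -0.494, 0.189] pointing down, gripper open.
Joint ranges: [-2.53, 2.53], [-0.77, 2.02], [0.04, 2.7], [-1, 4.14], [0.28, 2.66], [-3.11, 3.11]. Speed limits (rad/s): [2.57, 2.57, 3.14, 3.14, 3.14, 3.14].

### API

Orientations are given as [roll, pitch, yaw] about the fixed x, y, z axes, in that order (R = Rz(yaw) Ry(pitch) Rx(roll)).
In Python, from cell import robot gives the robot as it stands.
- The arm moves only by the tool play_rows, never from a script. Its argument "moves" is a list that holds one entry, the list of rows, each a list of 5 numbers: the shift along the tool's x, y, z in m, then the turn about the tool's x in degrees, then the opening, from -1 (shut) to 1 (fully open), so that 0 is half open. A call has exactly 10 rows; each row shifts and turns the pose as measured when the row begins, along the tool's axes as they then stand; what a row does not reach is not made up. A row lasts 1/10 s, in which the tool goes at most 50 mm and 8.59 degrees, less where a joint would pass 70% of its speed; a pose out of reach is approached as far as the arm can. A call with a gripper value outside its range is refused whole. The fingers move at their own pace and stop on an object; "grip_force" is the grip in N (left out, the last holds). Time passes only in rows, so rows that do not move let the fingers close, or fill a call up. It gives the time, the measured TCP pose, the force and the opening at its end, in the units of the state.
- robot.observe(): the state, without advancing time (a new reading comes with each control period).
- robot.read_camera(name): name is "scene" or "top" or "wrist"; returns the picture (384x512x3 uint8, red, green, blue); there is no depth.
- robot.get_calibration(name): a dict with "mtx" (3x3 intrinsics, pixels), "view" (4x4, takes a point from world to camera coordinates). Camera axes: x right, y up, looking along -z (the intrinsics and any distortion apply to the point x, -y, -z); pixel columns grow to the right and rows downward; lengths in m; the calibration is good to about 2 mm. A picture is of the moment at which its call begins: read the wrist's pose just before it. get_calibration takes no time and is no camera call; for the wrist camera it gives the pose at the moment of the call.
- robot.hand_in(): hands the job in, once; it reports no verdict.
Trained networks look in the newest picture that a camera, given by its name, has taken for a name from the list of things; names that differ only in an ending like _2 or _b are one class to them, and where a whole thing is asked for, a point or a joint stands for the part that bears it (a point fixed in the world has none). Each returns a list of dicts, best first, with "score" (0 to 1); they miss things now and then, are a little off and sometimes report something else, mostly with a low value. They report only what shows in the picture. A call takes as long as a camera call. They do not tell look-alikes from the thing itself.
- robot.spot_in(camera, label): "point" ([column, row] in pixels, amid what is visible of it).
The state is a dict: "time": time; "qpos": joint angles; "qvel": joint speeds; "joint_efforts": joint torques, N m; "tool_pos": TCP position; "tool_rot": TCP orientation; "contact_force": force on the tool from outside, world axes, zero at the start; "torque": the same for the moment, N m; "opening": finger opening in m.
Only numpy, scipy, OpenCV 4.12 (cv2) and the standard library are available. Lean on these libraries where they do the work, as an engineer would, in place of code of your own. Each camera call takes 0.05 s, during which the arm holds its last target.

## Working session

There is one attempt and no reset: what is moved stays moved. The work goes in short steps, Python scripts to look and compute and a tool call to move; the robot and the scene stay as the last step left them, time stands still between calls to the robot, and variables do not carry over. Pictures are saved under pics/ and viewed, and the job is handed in when it is done.

Besides the shell and the picture viewer there is one more tool, called after ">>>" as name(argument=value, ...) on one line, values as JSON. play_rows: Moves the arm, as the interface text tells. Its arguments: {"type":"object","properties":{"moves":{"type":"array"},"grip_force":{"type":"number"}},"required":["moves"]}

```bash
ls; mkdir -p pics
cat > h.py <<'E'
import numpy as np,cv2
from cell import robot
def snap(c,name):
    im=robot.read_camera(c); cv2.imwrite(f'pics/{name}.png',im[:,:,::-1]); return im
def ray(c,px,z):
    k=robot.get_calibration(c); M=np.array(k['mtx']);V=np.array(k['view'])
    d=np.linalg.inv(M)@np.array([px[0],px[1],1.]); d=np.array([d[0],-d[1],-d[2]])
    R=V[:3,:3];t=V[:3,3]; o=-R.T@t; w=R.T@d
    return o+w*(z-o[2])/w[2]
def proj(c,p):
    k=robot.get_calibration(c); M=np.array(k['mtx']);V=np.array(k['view'])
    q=V[:3,:3]@np.array(p)+V[:3,3]; q=M@np.array([q[0],-q[1],-q[2]]); return q[:2]/q[2]
E
python3 - <<'E'
from h import *
o=robot.observe();print(o)
for c in ['scene','top']:
    snap(c,c+'0'); print(c,{k:np.round(v,3) if k!='x' else 0 for k,v in robot.get_calibration(c).items()})
    for l in ['flange','buffer','hex','square','tray','mat','seat_diamond','seat_round','screwdriver','spanner']:
        r=robot.spot_in(c,l); print(l,[(np.round(x['point']).tolist(),round(x['score'],2)) for x in r][:4])
E
```

```text
pics
{'time': 0.0, 'qpos': array([-1.37399817e+00,  3.42714320e-01,  1.52500254e+00,  2.71539945e-06,
        1.27538746e+00, -1.45990078e-01]), 'qvel': array([-0.00114919,  0.00066161,  0.0014948 ,  0.00016563, -0.00215144,
       -0.00017766]), 'joint_efforts': array([-4.74817516e-04, -4.31244600e+01, -2.44220763e+01,  7.14959647e-02,
        5.58614067e-02, -1.14956806e-04]), 'tool_pos': array([ 0.1763971 , -0.49399655,  0.18805442]), 'tool_rot': array([-1.7185041 ,  1.56928466,  1.765876  ]), 'contact_force': array([-0.72844893,  0.06011783,  0.93603358]), 'torque': array([ 0.05534694, -0.01547761,  0.06085213]), 'opening': 0.09198904831593174}
scene {'mtx': array([[429.214,   0.   , 259.374],
       [  0.   , 429.214, 193.686],
       [  0.   ,   0.   ,   1.   ]]), 'view': array([[ 0.209,  0.978, -0.012, -0.106],
       [-0.787,  0.176,  0.591,  0.459],
       [ 0.58 , -0.114,  0.807, -1.367],
       [ 0.   ,  0.   ,  0.   ,  1.   ]])}
flange [([274.0, 211.0], 0.72)]
buffer [([372.0, 201.0], 0.83), ([280.0, 252.0], 0.72), ([298.0, 201.0], 0.68)]
hex [([275.0, 167.0], 0.98)]
squa
[... 320 characters left out ...]
556],
       [  0.   , 353.887, 193.677],
       [  0.   ,   0.   ,   1.   ]]), 'view': array([[-0.16 , -0.987, -0.001,  0.094],
       [ 0.965, -0.157,  0.212, -0.614],
       [-0.209,  0.033,  0.977, -0.689],
       [ 0.   ,  0.   ,  0.   ,  1.   ]])}
flange []
buffer [([230.0, 190.0], 0.61), ([156.0, 186.0], 0.59), ([253.0, 141.0], 0.56)]
hex [([254.0, 218.0], 0.8), ([135.0, 297.0], 0.71)]
square [([286.0, 115.0], 0.95), ([277.0, 189.0], 0.66)]
tray [([260.0, 213.0], 0.84)]
mat [([390.0, 223.0], 0.86)]
seat_diamond [([136.0, 246.0], 0.96)]
seat_round [([135.0, 297.0], 0.73), ([276.0, 189.0], 0.7), ([322.0, 128.0], 0.34)]
screwdriver [([200.0, 123.0], 0.7)]
spanner [([321.0, 134.0], 0.92)]
```

Run:
```python
import cv2
a=cv2.imread('pics/top0.png');cv2.imwrite('pics/top0b.png',cv2.resize(a,(800,600),interpolation=3))
a=cv2.imread('pics/scene0.png');cv2.imwrite('pics/scene0b.png',cv2.resize(a,(800,600),interpolation=3))
```

```text
(no output)
```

View pics/top0b.png

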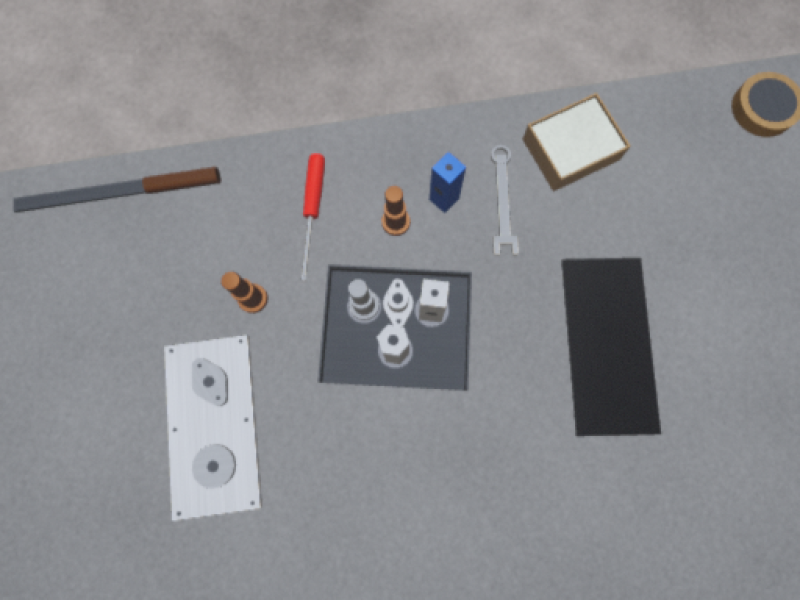

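View pics/scene0b.png

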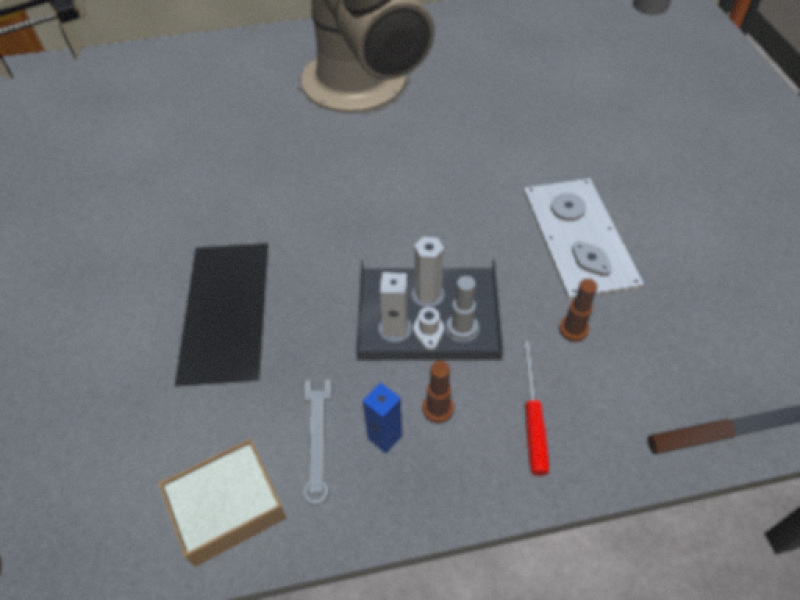

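Top view (800x600): the grey buffer is at (360,295), the flange at (398,300), the aluminium square at (434,295) and the hex at (394,343), all inside the tray. The brown buffers at (395,210) and (245,290) and the blue block at (448,180) are look-alikes outside the tray, so they are not meant. The mat is at (610,345) and the diamond seat at (209,381). I'll enlarge these to confirm.

Run:
```python
import cv2
a=cv2.imread('pics/top0.png')
def crop(a,n,x,y,w,h,s):
    cv2.imwrite(f'pics/{n}.png',cv2.resize(a[y:y+h,x:x+w],None,fx=s,fy=s,interpolation=cv2.INTER_CUBIC))
crop(a,'c1',200,160,110,95,7)
crop(a,'c2',100,210,75,125,4.8)
crop(a,'c3',350,155,85,130,4)
a=cv2.imread('pics/scene0.png'); crop(a,'c4',225,145,100,90,6)
```

```text
(no output)
```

View pics/c1.png

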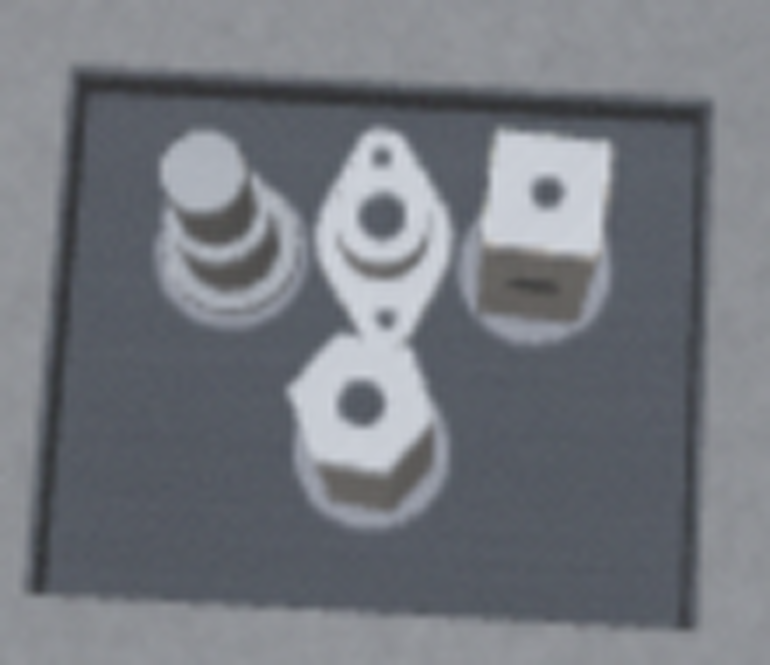

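View pics/c2.png

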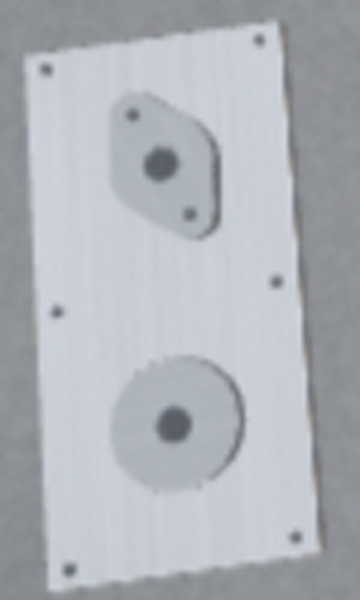

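View pics/c3.png

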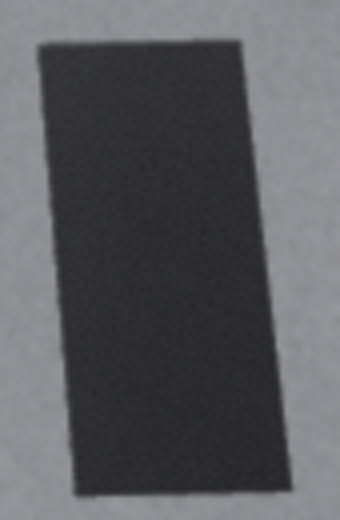

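View pics/c4.png

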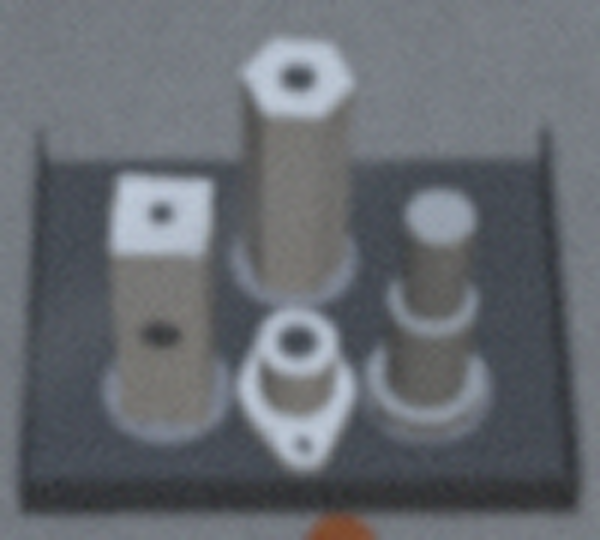

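c1 and c4 show the four grey parts standing in the tray. They are aluminium or steel, not brown or blue, and they stand on the pale marks, so these are the ones meant. c2 shows the diamond seat towards the back of the beam, and c3 the mat. I'll measure next.

```bash
cat > m0.py <<'E'
from h import *
def T(u,v,z): return ray('top',(200+(u+.5)/7-.5,160+(v+.5)/7-.5),z)
def T2(u,v,z): return ray('top',(100+(u+.5)/4.8-.5,210+(v+.5)/4.8-.5),z)
def T3(u,v,z): return ray('top',(350+(u+.5)/4-.5,155+(v+.5)/4-.5),z)
def S(u,v,z): return ray('scene',(225+(u+.5)/6-.5,145+(v+.5)/6-.5),z)
r=lambda p:np.round(p[:2]*1000,1)
ang=lambda a,b:round(np.degrees(np.arctan2(b[1]-a[1],b[0]-a[0])),1)
print('buf',r(T(203,171,.113)),r(S(441,217,.113)))
print('hex',r(T(361,402,.113)),r(S(298,77,.113)))
print('sq',r(T(547,192,.113)),r(S(162,213,.113)))
print('fl',r(T(381,216,.043)),r(S(297,342,.043)))
h=[(353,333),(410,343),(434,406),(390,470),(315,462),(288,392)]
h=[T(*p,.113) for p in h]; print('hexc',r(np.mean(h,0)),[(ang(h[i],h[(i+1)%6])) for i in range(6)],[round(1e3*np.linalg.norm(h[i]-h[(i+1)%6])) for i in range(6)])
h=[(497,128),(611,143),(601,257),(484,247)]
h=[T(*p,.113) for p in h]; print('sqc',r(np.mean(h,0)),[(ang(h[i],h[(i+1)%4])) for i in range(4)],[round(1e3*np.linalg.norm(h[i]-h[(i+1)%4])) for i in range(4)])
a,b=T(386,318,.013),T(381,156,.013);print('fl axis',ang(a,b),r((a+b)/2))
h=[T(*p,z) for *p,z in [(75,68,.025),(711,103,.025),(695,628,.025),(30,592,.025)]];print('tray',[r(p) for p in h],r(np.mean(h,0)),[ang(h[i],h[(i+1)%4]) for i in range(4)],[round(1e3*np.linalg.norm(h[i]-h[(i+1)%4])) for i in range(4)])
a,b=T2(190,214,.02),T2(132,115,.02);print('seat',r(T2(161,164,.02)),r((a+b)/2),ang(a,b))
print('round',r(T2(174,425,.02)))
h=[T3(*p,.003) for p in [(38,43),(241,40),(292,490),(76,495)]];print('mat',[r(p) for p in h],r(np.mean(h,0)),[ang(h[i],h[(i+1)%4]) for i in range(4)],[round(1e3*np.linalg.norm(h[i]-h[(i+1)%4])) for i in range(4)])
for u,v in [(228,255),(535,272),(371,452)]: print('mark',r(T(u,v,.003)))
for n,p in dict(brown1=(395,210),brown2=(245,290),blue=(448,165)).items(): print(n,r(ray('top',(p[0]*.64,p[1]*.64),.05)))
for n,p in dict(brown2top=(230,280),driver=(304,278)).items(): print(n,r(ray('top',(p[0]*.64,p[1]*.64),.1 if 'top' in n else 0)))
E
python3 m0.py
```

```text
buf [640.9  58.5] [644.8  55.5]
hex [567.6  24.1] [570.3  21.3]
sq [618.9 -37.8] [621.6 -40.1]
fl [635.5   9.3] [638.5   6. ]
hexc [567.7  22.9] [np.float64(-109.3), np.float64(-168.5), np.float64(136.5), np.float64(74.7), np.float64(12.3), np.float64(-56.4)] [16, 19, 22, 21, 21, 25]
sqc [618.5 -38.1] [np.float64(-107.0), np.float64(165.1), np.float64(75.8), np.float64(-15.5)] [33, 34, 33, 35]
fl axis -7.2 [635.4   9.1]
tray [array([704.5,  99.9]), array([ 659.6, -102.8]), array([494.3, -66.9]), array([538.4, 135.8])] [599.2  16.5] [np.float64(-102.5), np.float64(167.8), np.float64(77.7), np.float64(-12.2)] [208, 169, 207, 170]
seat [564.6 289.9] [564.5 290. ] 24.5
round [448.8 293.8]
mat [array([ 664.7, -244.9]), array([ 647.3, -363.2]), array([ 392., -327.]), array([ 408.4, -209.2])] [ 528.1 -286.1] [np.float64(-98.3), np.float64(171.9), np.float64(82.1), np.float64(-7.9)] [120, 258, 119, 259]
mark [639.7  60.6]
mark [617.8 -38.4]
mark [567.6  24.1]
brown1 [762.6  -8.2]
brown2 [678.7 217.7]
blue [819.6 -96.1]
brown2top [681.  222.7]
driver [697.3 141.6]
```

```bash
cat >> h.py <<'E'
from scipy.spatial.transform import Rotation as Ro
def pose():
    o=robot.observe(); R=Ro.from_euler('xyz',o['tool_rot']).as_matrix(); return o,np.array(o['tool_pos']),R
def jaw(R): return np.degrees(np.arctan2(R[1,1],R[0,1]))
def plan(tx,ty,tz,ja=None):
    """remaining shift in tool axes (now), and turn (deg about tool x)"""
    o,p,R=pose(); d=(np.array([tx,ty,tz])-p); 
    j=jaw(R); 
    turn=0
    if ja is not None:
        t=(ja-j+90)%180-90; turn=-t if R[2,0]<0 else t
    Rn=R@Ro.from_euler('x',turn,degrees=True).as_matrix()
    print('t',round(o['time'],2),'pos',np.round(p*1000,1),'jaw',round(j,1),'tilt',np.round(R[:,0],3),'q',np.round(o['qpos'],2),'open',round(o['opening']*1000,1))
    print('turn',round(turn,1),'shift now-axes mm',np.round(R.T@d*1000,1),'| after-turn axes',np.round(Rn.T@d*1000,1))
E
python3 - <<'E'
from h import *
plan(.569,.0227,.3,101.5)
plan(.569,.0227,.3,41.5)
plan(.569,.0227,.3,-18.5)
E
```

```text
t 1.1 pos [ 176.5 -494.5  188.7] jaw -70.4 tilt [ 0. -0. -1.] q [-1.37  0.34  1.52  0.    1.28 -0.15] open 91.9
turn 8.1 shift now-axes mm [-111.3 -355.2 -543.5] | after-turn axes [-111.3 -428.5 -487.7]
t 1.1 pos [ 176.5 -494.5  188.7] jaw -70.4 tilt [ 0. -0. -1.] q [-1.37  0.34  1.52  0.    1.28 -0.15] open 91.9
turn 68.1 shift now-axes mm [-111.3 -355.2 -543.5] | after-turn axes [-111.3 -636.6  127.3]
t 1.1 pos [ 176.5 -494.5  188.7] jaw -70.4 tilt [ 0. -0. -1.] q [-1.37  0.34  1.52  0.    1.28 -0.15] open 91.9
turn -51.9 shift now-axes mm [-111.3 -355.2 -543.5] | after-turn axes [-111.3  208.1 -615. ]
```

>>> play_rows(moves=[[[-0.02,0,0,8.1,0.3],[-0.008,-0.032,-0.036,0,0.3],[-0.008,-0.032,-0.036,0,0.3],[-0.008,-0.032,-0.036,0,0.3],[-0.008,-0.032,-0.036,0,0.3],[-0.008,-0.032,-0.036,0,0.3],[-0.008,-0.032,-0.036,0,0.3],[-0.008,-0.032,-0.036,0,0.3],[-0.008,-0.032,-0.036,0,0.3],[-0.008,-0.032,-0.036,0,0.3]]], grip_force=30)

```text
time: 2.1
tool_pos: [0.4427, -0.1442, 0.283]
tool_rot: [2.63, 1.569, -0.328]
contact_force: [0.3, -0.4, -0.8]
opening: 0.0596
```

```bash
python3 -c "
from h import *
plan(.569,.0227,.3,101.5)"
```

```text
t 2.1 pos [ 442.7 -144.2  283. ] jaw -79.5 tilt [ 0.002 -0.001 -1.   ] q [-0.48  0.17  1.5   0.    1.47  0.91] open 59.6
turn -1.0 shift now-axes mm [ -16.9 -141.1 -154.7] | after-turn axes [ -16.9 -138.4 -157.1]
```

>>> play_rows(moves=[[[-0.004,-0.034,-0.036,0,0.3],[-0.004,-0.034,-0.036,0,0.3],[-0.004,-0.034,-0.036,0,0.3],[-0.004,-0.03,-0.036,-1,0.3],[0,-0.009,-0.011,0,0.3],[0,0,0,0,0.3],[0,0,0,0,0.3],[0,0,0,0,0.3],[0,0,0,0,0.3],[0,0,0,0,0.3]]])

```text
time: 3.1
tool_pos: [0.5707, 0.029, 0.3003]
tool_rot: [2.568, 1.566, -0.367]
contact_force: [0.1, -0.9, 0.2]
opening: 0.0595
```

```bash
python3 -c "
from h import *
plan(.569,.0227,.3,101.5)
k=robot.get_calibration('wrist');print(np.round(k['view'],3),k['mtx'])
im=snap('wrist','w1')
for n,p in dict(hex=(.569,.0227,.113),sq=(.620,-.039,.113),buf=(.643,.057,.113),fl=(.637,.0077,.043)).items(): print(n,proj('wrist',p))
"
```

```text
t 3.1 pos [570.7  29.  300.3] jaw -78.2 tilt [ 0.005 -0.002 -1.   ] q [-0.08  0.37  1.18 -0.    1.59  1.28] open 59.5
turn 0.3 shift now-axes mm [0.3 5.9 3. ] | after-turn axes [0.3 5.9 2.9]
[[ 0.204 -0.979  0.003 -0.088]
 [ 0.932  0.193 -0.306 -0.466]
 [ 0.299  0.065  0.952 -0.671]
 [ 0.     0.     0.     1.   ]] [[288.65077335   0.         258.53584332]
 [  0.         288.65077335 187.60036171]
 [  0.           0.           1.        ]]
hex [262.71947093 162.54973618]
sq [316.58914343 134.74373328]
buf [248.43335218 101.42976939]
fl [280.89569449 111.35188429]
```

View pics/w1.png

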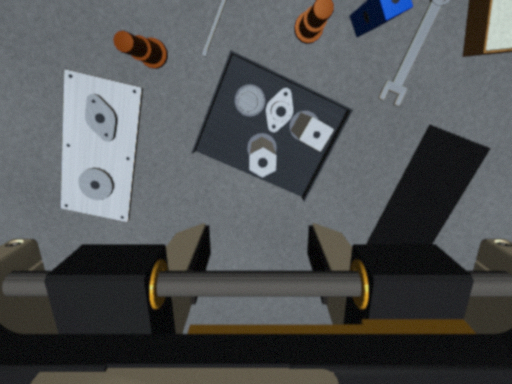

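The wrist picture shows the hex top at (263,162) and the square top at (317,134), both matching my projected positions within 1 px. I'll descend on the hex.

>>> play_rows(moves=[[[0,0.006,0.003,0,0.3],[0.04,0,0,0,0.3],[0.04,0,0,0,0.3],[0.04,0,0,0,0.3],[0.03,0,0,0,0.3],[0,0,0,0,0.3],[0,0,0,0,0.3],[0,0,0,0,0.3],[0,0,0,0,0.3],[0,0,0,0,0.3]]])

```text
time: 4.15
tool_pos: [0.5732, 0.0157, 0.1547]
tool_rot: [2.709, 1.55, -0.232]
contact_force: [-0.5, -0.0, -0.5]
opening: 0.0597
```

```bash
python3 -c "
from h import *
plan(.569,.0227,.075,101.5)"
```

```text
t 4.15 pos [573.2  15.7 154.7] jaw -78.5 tilt [ 0.021 -0.005 -1.   ] q [-0.1   0.45  1.46 -0.    1.21  1.27] open 59.7
turn 0.0 shift now-axes mm [79.5 -8.4  4.3] | after-turn axes [79.5 -8.4  4.3]
```

>>> play_rows(moves=[[[0,-0.008,0.004,0,0.3],[0,0,0,0,0.3],[0.02,0,0,0,0.3],[0.02,0,0,0,0.3],[0.02,0,0,0,0.3],[0.01,0,0,0,0.3],[0,0,0,0,0.3],[0,0,0,0,0.3],[0,0,0,0,0.3],[0,0,0,0,0.3]]])

```text
time: 5.15
tool_pos: [0.5724, 0.0243, 0.0891]
tool_rot: [2.761, 1.537, -0.177]
contact_force: [0.6, -0.2, 0.6]
opening: 0.0596
```

```bash
python3 -c "
from h import *
plan(.569,.0227,.075,101.5)"
```

```text
t 5.15 pos [572.4  24.3  89.1] jaw -78.4 tilt [ 0.033 -0.006 -0.999] q [-0.09  0.5   1.56 -0.    1.04  1.28] open 59.6
turn 0.1 shift now-axes mm [14.   0.7  4.1] | after-turn axes [14.   0.7  4.1]
```

>>> play_rows(moves=[[[0.005,0,0.004,0,0.3],[0.005,0,0,0,0.3],[0.004,0,0,0,0.3],[0,0,0,0,0.3],[0,0,0,0,0.3],[0,0,0,0,-0.5],[0,0,0,0,-0.5],[0,0,0,0,-0.5],[0,0,0,0,-0.5],[0,0,0,0,-0.5]]])

```text
time: 6.15
tool_pos: [0.5697, 0.0233, 0.0755]
tool_rot: [2.774, 1.534, -0.164]
contact_force: [-0.2, 0.5, 1.7]
opening: 0.0253
```

```bash
python3 -c "
from h import *
plan(.569,.0227,.075,101.5)
snap('scene','s1');snap('wrist','w2')"
```

```text
t 6.15 pos [569.7  23.3  75.5] jaw -78.4 tilt [ 0.036 -0.006 -0.999] q [-0.09  0.51  1.59 -0.    1.    1.28] open 25.3
turn 0.1 shift now-axes mm [0.5 0.4 0.8] | after-turn axes [0.5 0.4 0.8]
```

View pics/s1.png

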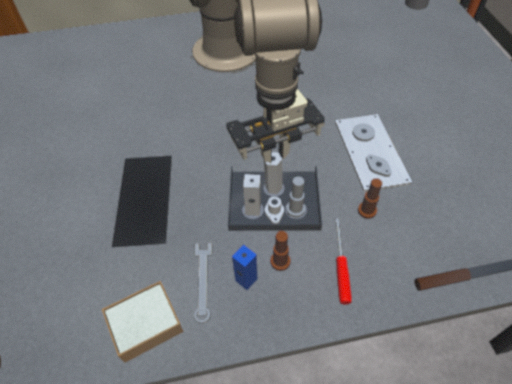

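```bash
python3 -c "
import cv2
a=cv2.imread('pics/s1.png');cv2.imwrite('pics/s1c.png',cv2.resize(a[80:240,210:340],None,fx=4.5,fy=3.7,interpolation=2)[:600])"
```

```text
(no output)
```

View pics/s1c.png

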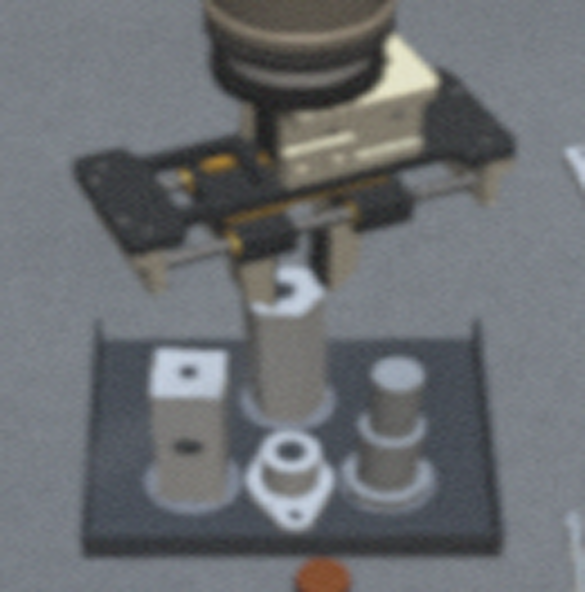

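View pics/w2.png

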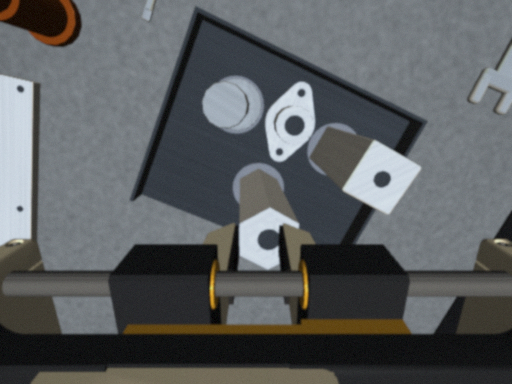

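Run:
```python
from h import *
o,p,R=pose();print(p,o['opening'],o['contact_force'])
im=snap('scene','s2')
for c in ['wrist','scene']:
  im=cv2.imread({'wrist':'pics/w2.png','scene':'pics/s2.png'}[c])
  for q,col in [(p,(0,0,255)),(p-R[:,0]*.019,(0,255,0)),(p-R[:,0]*.019+R[:,1]*.0125,(255,0,0)),(p-R[:,0]*.019-R[:,1]*.0125,(255,0,0)),(np.array([.569,.0227,.113]),(255,0,255))]:
    a=proj(c,q);print(c,a); im[int(round(a[1])),int(round(a[0]))]=col
  x,y=(200,190) if c=='wrist' else (230,120)
  cv2.imwrite(f'pics/o_{c}.png',cv2.resize(im[y:y+100,x:x+120],None,fx=6,fy=6,interpolation=0))
```

```text
[0.5697857  0.02323679 0.07562377] 0.023649795944687472 [-0.44964339 -0.03639989  2.76219905]
wrist [259.12282442 215.48175973]
wrist [259.18441053 226.84654871]
wrist [277.78311434 226.82701376]
wrist [240.58591915 226.86608344]
wrist [260.66197372 239.46262212]
scene [274.7715383  167.93233904]
scene [274.89067437 162.28261941]
scene [269.82037627 163.99052896]
scene [279.92962417 160.58526941]
scene [274.7332023  156.88791516]
```

View pics/o_wrist.png

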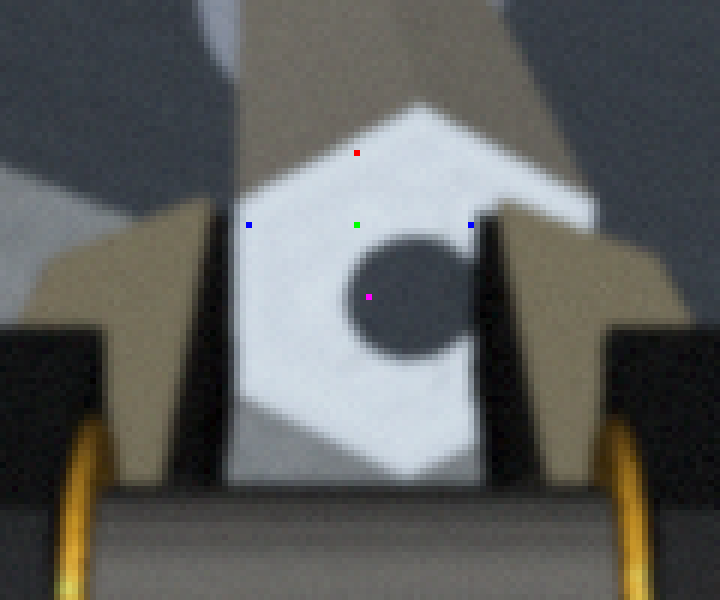

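View pics/o_scene.png

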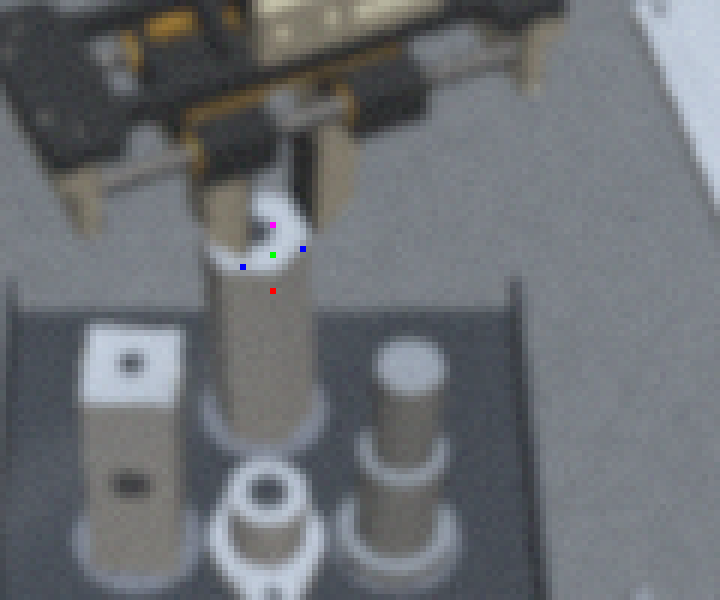

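Run:
```python
from h import *
o,p,R=pose()
V=np.array(robot.get_calibration('wrist')['view'])
f=lambda q:(V[:3,:3]@q+V[:3,3])
print('tcp depth',-f(p)[2],'grasp',-f(p-R[:,0]*.019)[2],'hextop',-f(np.array([.569,.0227,.113]))[2], 'cam',-V[:3,:3].T@V[:3,3])
im=snap('top','t2')
for q,col in [(p,(0,0,255)),(p-R[:,0]*.019,(0,255,0)),(np.array([.569,.0227,.113]),(255,0,255))]:
    a=proj('top',q);print(a); im[int(round(a[1])),int(round(a[0]))]=col[::-1]
cv2.imwrite('pics/t2c.png',cv2.resize(im[150:290,190:330,::-1],None,fx=4.2,fy=4.2,interpolation=0))
```

```text
tcp depth 0.21203752717230823 grasp 0.19397496104915196 hextop 0.1764059309258189 cam [0.64609078 0.04201099 0.27365309]
[251.91337935 218.53687685]
[251.64655034 217.53298696]
[251.71574928 216.17234646]
```

View pics/t2c.png

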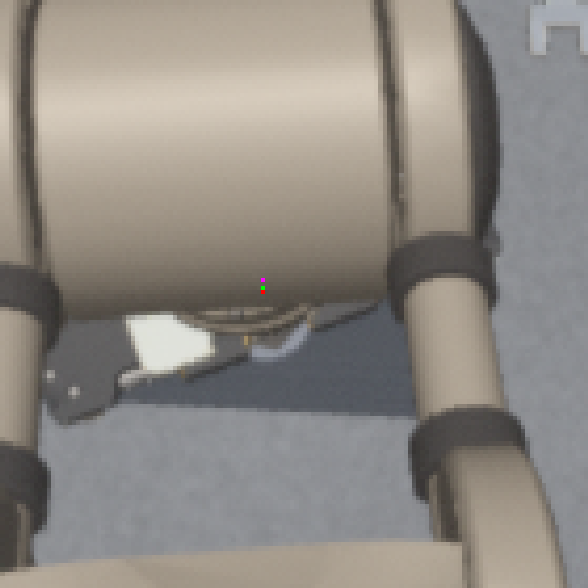

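Run:
```python
from h import *
im=cv2.imread('pics/s2.png')
cv2.imwrite('pics/s2c.png',cv2.resize(im[125:185,240:310],None,fx=10,fy=10,interpolation=2))
im=cv2.imread('pics/w2.png')
cv2.imwrite('pics/w2c.png',cv2.resize(im[200:280,195:325],None,fx=6,fy=6,interpolation=2))
```

```text
(no output)
```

View pics/s2c.png

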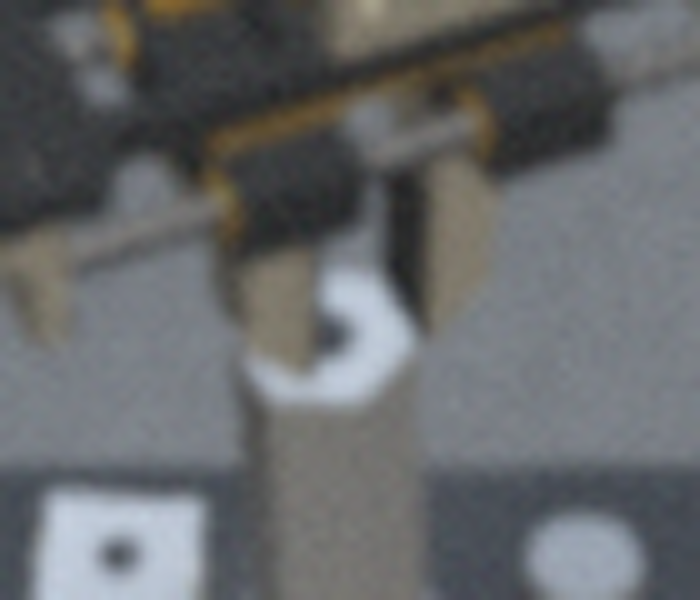

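Run:
```python
from h import *
for z in (.0756,.1,.113,.12,.13):
    a=ray('scene',(268.5,161.8),z);b=ray('scene',(282.5,158),z);print(z,np.round(a*1000),np.round(b*1000),np.linalg.norm(a-b)*1e3,np.round((a+b)*500))
print(ray('scene',(240+335/10,125+335/10),.113), ray('wrist',(268.7,239.5),.113))
print(robot.spot_in('wrist','hex'))
```

```text
0.0756 [549.  13.  76.] [545.  48.  76.] 34.46746486932417 [547.  30.  76.]
0.1 [569.   9. 100.] [565.  42. 100.] 33.35286341059495 [567.  25. 100.]
0.113 [580.   6. 113.] [576.  39. 113.] 32.759018371108105 [578.  22. 113.]
0.12 [586.   5. 120.] [582.  37. 120.] 32.43925565753826 [584.  21. 120.]
0.13 [594.   3. 130.] [590.  35. 130.] 31.98245178100991 [592.  19. 130.]
[0.57297481 0.018974   0.113     ] [0.56992928 0.01786451 0.113     ]
[{'point': [261.6, 214.1], 'score': 0.74}]
```

>>> play_rows(moves=[[[-0.01,0,0,0,-0.5],[-0.02,0,0,0,-0.5],[-0.02,0,0,0,0.2],[-0.02,0,0,0,0.2],[-0.02,0,0,0,0.2],[0,0,0,0,0.2],[0,0,0,0,0.2],[0,0,0,0,0.2],[0,0,0,0,0.2],[0,0,0,0,0.2]]])

```text
time: 7.4
tool_pos: [0.5638, 0.0231, 0.1674]
tool_rot: [2.706, 1.541, -0.233]
contact_force: [0.4, -0.4, 0.5]
opening: 0.0551
```

Run:
```python
from h import *
plan(.57,.0185,.075,101.5)
a=snap('scene','s3')[:,:,::-1];b=snap('wrist','w3')[:,:,::-1]
cv2.imwrite('pics/s3c.png',cv2.resize(a[80:180,220:340],None,fx=6,fy=6,interpolation=2))
```

```text
t 7.4 pos [563.8  23.1 167.4] jaw -78.4 tilt [ 0.029 -0.007 -1.   ] q [-0.09  0.41  1.48 -0.    1.22  1.28] open 55.1
turn 0.1 shift now-axes mm [92.5  4.6 -2.7] | after-turn axes [92.5  4.6 -2.7]
```

View pics/s3c.png

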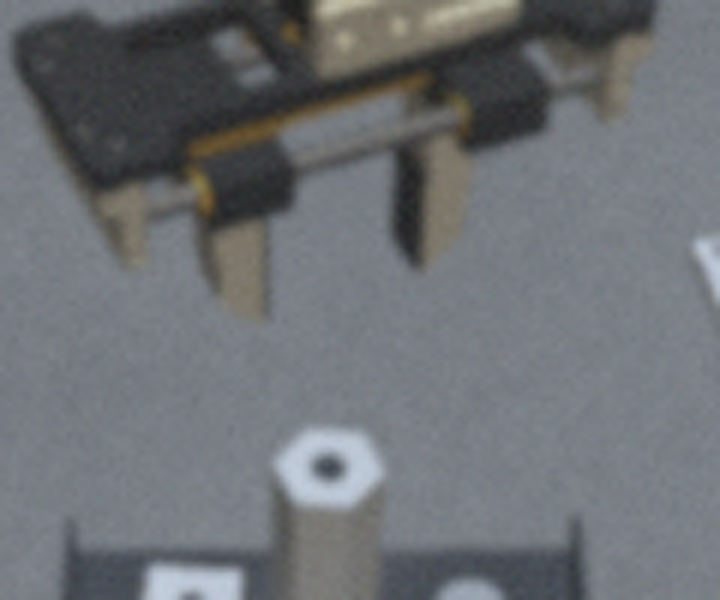

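View pics/w3.png

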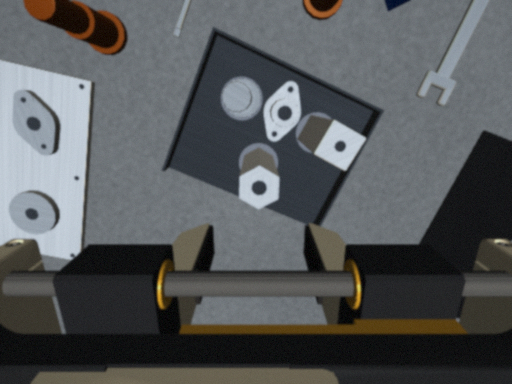

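```bash
cat > tri.py <<'E'
from h import *
from scipy.optimize import least_squares
o,p,R=pose()
g=robot.spot_in('wrist','hex')
def f(v):
    r=[]
    for s,ws,wx in ((+1,(290.8,125),(212,226)),(-1,(264.1,133.3),(306,226))):
        q=p+R@np.array([v[0],v[1]+s*o['opening']/2,v[2]])
        r+=list(proj('scene',q)-ws)+list(proj('wrist',q)-wx)
    return r
s=least_squares(f,[0,0,0]);print(s.x*1000,np.round(s.fun,1))
print('hex now wrist',ray('wrist',(259,187),.113),'scene',ray('scene',(220+329/6,80+467/6),.113))
print(proj('wrist',[.570,.0185,.113]))
E
python3 tri.py
```

```text
[149.68200098 -14.52089855  93.10337682] [-37.4  33.4  56.7   8.8   9.3  18.5 -78.8   8.8]
hex now wrist [0.56978767 0.02353579 0.113     ] scene [0.57173188 0.0222827  0.113     ]
[264.45802349 187.82406822]
```

```bash
sed -i 's/(+1,(290/(-1,(290/; s/(-1,(264/(+1,(264/' tri.py; python3 tri.py
```

```text
[-38.67631494  -0.078978   -10.34561186] [-1.3 -1.2  1.  -0.3  0.8 -1.7 -0.9 -0.4]
hex now wrist [0.56986758 0.02351566 0.113     ] scene [0.57173188 0.0222827  0.113     ]
[264.41429589 187.90158916]
```

```bash
sed -i 's/^    j=jaw(R); $/    j=jaw(R); p=p-R[:,0]*.0577; d=np.array([tx,ty,tz])-p/' h.py; python3 -c "
from h import *
plan(.570,.023,.098,101.5)"
```

```text
t 7.6 pos [562.4  23.5 225.5] jaw -78.4 tilt [ 0.03  -0.007 -1.   ] q [-0.09  0.41  1.48 -0.    1.22  1.28] open 54.9
turn 0.1 shift now-axes mm [127.7   0.4  -3.8] | after-turn axes [127.7   0.3  -3.8]
```

>>> play_rows(moves=[[[0.025,0,-0.003,0,0.2],[0.025,0,-0.002,0,0.2],[0.025,0,0,0,0.2],[0.025,0,0,0,0.2],[0.015,0,0,0,0.2],[0,0,0,0,0.2],[0,0,0,0,0.2],[0,0,0,0,0.2],[0,0,0,0,0.2],[0,0,0,0,0.2]]])

```text
time: 8.6
tool_pos: [0.5761, 0.0231, 0.0529]
tool_rot: [2.739, 1.532, -0.2]
contact_force: [-0.5, -0.2, 0.2]
opening: 0.0552
```

Run:
```python
from h import *
plan(.570,.023,.098,101.5)
b=snap('wrist','w4')
print(robot.observe()['contact_force'])
```

```text
t 8.6 pos [573.9  23.5 110.5] jaw -78.4 tilt [ 0.038 -0.008 -0.999] q [-0.09  0.55  1.6  -0.01  0.96  1.28] open 55.2
turn 0.1 shift now-axes mm [12.4 -0.5  4.4] | after-turn axes [12.4 -0.5  4.4]
[ 0.27867724 -0.02754108  1.03428153]
```

View pics/w4.png

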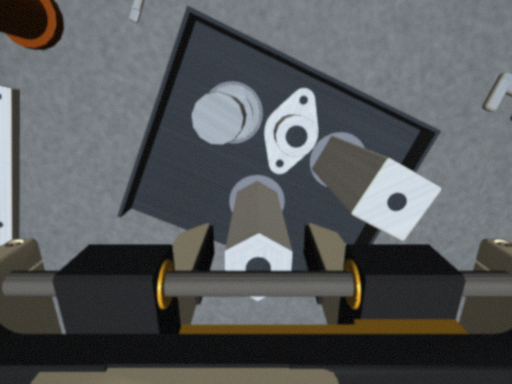

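The hex now sits centred between the fingers, at (259,262). I'll go down the last 12 mm and close.

>>> play_rows(moves=[[[0.006,0,0.004,0,0.2],[0.006,0,0,0,0.2],[0,0,0,0,0.2],[0,0,0,0,0.2],[0,0,0,0,-0.5],[0,0,0,0,-0.5],[0,0,0,0,-0.5],[0,0,0,0,-0.5],[0,0,0,0,-0.5],[0,0,0,0,-0.5]]])

```text
time: 9.65
tool_pos: [0.5727, 0.0221, 0.0403]
tool_rot: [2.745, 1.531, -0.193]
contact_force: [0.2, 0.7, -1.1]
opening: 0.0358
```

Run:
```python
from h import *
plan(.570,.023,.098,101.5)
print(robot.observe()['contact_force'])
print('mat slots')
c=np.array([.5295,-.2875]);u=np.array([np.cos(np.radians(-8)),np.sin(np.radians(-8))])
for s in (-.08,0,.08): print(c+s*u)
```

```text
t 9.65 pos [570.5  22.6  98. ] jaw -78.4 tilt [ 0.039 -0.008 -0.999] q [-0.09  0.56  1.62 -0.01  0.92  1.28] open 35.8
turn 0.1 shift now-axes mm [-0.  -0.5  0.4] | after-turn axes [-0.  -0.5  0.4]
[ 0.19520243  0.71769205 -1.13179867]
mat slots
[ 0.45027855 -0.27636615]
[ 0.5295 -0.2875]
[ 0.60872145 -0.29863385]
```

>>> play_rows(moves=[[[-0.02,0,0,0,-0.5],[-0.04,0,0,0,-0.5],[-0.04,0,0,0,-0.5],[-0.04,0,0,0,-0.5],[0,0.025,0.016,0,-0.5],[0,0.038,0.025,0,-0.5],[0,0.038,0.025,0,-0.5],[0,0.038,0.025,0,-0.5],[0,0.038,0.025,0,-0.5],[0,0.038,0.025,0,-0.5]]], grip_force=40)

```text
time: 10.65
tool_pos: [0.4683, -0.2178, 0.1805]
tool_rot: [2.749, 1.54, -0.179]
contact_force: [1.0, -0.2, -2.6]
opening: 0.0363
```

Run:
```python
from h import *
plan(.4503,-.2764,.14,101.5)
print(robot.observe()['contact_force'])
```

```text
t 10.65 pos [ 466.6 -217.5  238.1] jaw -77.7 tilt [ 0.031 -0.006 -1.   ] q [-0.59  0.31  1.59  0.01  1.21  0.76] open 36.3
turn 0.8 shift now-axes mm [97.9 52.9 31.2] | after-turn axes [97.9 53.3 30.5]
[ 1.02612986 -0.17926148 -2.64480553]
```

>>> play_rows(moves=[[[0,0.03,0.02,0,-0.5],[0,0.012,0.008,0,-0.5],[0,0,0,0,-0.5],[0.03,0,0,0,-0.5],[0.03,0,0,0,-0.5],[0.025,0,0,0,-0.5],[0,0,0,0,-0.5],[0,0,0,0,-0.5],[0,0,0,0,-0.5],[0,0,0,0,-0.5]]])

```text
time: 11.65
tool_pos: [0.4497, -0.2695, 0.0941]
tool_rot: [2.727, 1.54, -0.206]
contact_force: [0.4, -0.6, -2.7]
opening: 0.0358
```

Run:
```python
from h import *
plan(.4503,-.2764,.0985,101.5)
```

```text
t 11.65 pos [ 448.  -269.1  151.8] jaw -78.1 tilt [ 0.03  -0.006 -1.   ] q [-0.7   0.42  1.69  0.02  1.    0.66] open 35.8
turn 0.4 shift now-axes mm [53.3  7.   0.7] | after-turn axes [53.3  7.   0.7]
```

>>> play_rows(moves=[[[0.02,0.005,0.001,0,-0.5],[0.015,0.002,0,0,-0.5],[0.01,0,0,0,-0.5],[0,0,0,0,-0.5],[0.002,0,0,0,-0.5],[0,0,0,0,-0.5],[0,0,0,0,-0.5],[0,0,0,0,-0.5],[0,0,0,0,-0.5],[0,0,0,0,-0.5]]])

```text
time: 12.65
tool_pos: [0.4564, -0.2798, 0.0539]
tool_rot: [2.569, 1.526, -0.363]
contact_force: [-0.0, -0.5, -2.7]
opening: 0.036
```

Run:
```python
from h import *
plan(.4503,-.2764,.0985,101.5)
print(robot.observe()['contact_force'])
```

```text
t 12.65 pos [ 454.  -278.9  111.6] jaw -78.0 tilt [ 0.042 -0.016 -0.999] q [-0.7   0.48  1.72  0.02  0.9   0.65] open 36.0
turn 0.5 shift now-axes mm [12.9 -3.5  3.6] | after-turn axes [12.9 -3.5  3.6]
[-0.03955719 -0.48376816 -2.67453473]
```

>>> play_rows(moves=[[[0.005,0,0,0,-0.5],[0.004,0,0,0,-0.5],[0.003,0,0,0,-0.5],[0.002,0,0,0,-0.5],[0,0,0,0,-0.5],[0,0,0,0,-0.5],[0,0,0,0,-0.5],[0,0,0,0,-0.5],[0,0,0,0,-0.5],[0,0,0,0,-0.5]]])

```text
time: 13.65
tool_pos: [0.4577, -0.2803, 0.0405]
tool_rot: [2.564, 1.524, -0.368]
contact_force: [-0.5, 0.4, 0.5]
opening: 0.0363
```

Run:
```python
from h import *
plan(.4503,-.2764,.0985,101.5)
print(robot.observe()['contact_force'])
```

```text
t 13.65 pos [ 455.2 -279.4   98.1] jaw -78.0 tilt [ 0.044 -0.017 -0.999] q [-0.7   0.5   1.73  0.02  0.86  0.65] open 36.3
turn 0.5 shift now-axes mm [-0.6 -3.9  4.2] | after-turn axes [-0.6 -3.9  4.2]
[-0.54529575  0.43035455  0.51121621]
```

>>> play_rows(moves=[[[0,0,0,0,0.2],[0,0,0,0,0.2],[0,0,0,0,0.2],[-0.01,0,0,0,0.2],[-0.03,0,0,0,0.2],[-0.03,0,0,0,0.2],[-0.03,0,0,0,0.2],[-0.01,0,0,8,0.2],[0,0,0,8,0.2],[0,0,0,8,0.2]]])

```text
time: 14.65
tool_pos: [0.4535, -0.2792, 0.16]
tool_rot: [2.96, 1.519, -0.405]
contact_force: [0.3, 0.2, 0.1]
opening: 0.0551
```

Run:
```python
from h import *
plan(.620,-.039,.205,74.6)
a=snap('scene','s4')
```

```text
t 14.65 pos [ 450.8 -278.   217.6] jaw -102.8 tilt [ 0.048 -0.02  -0.999] q [-0.71  0.35  1.6   0.02  1.14  1.08] open 55.1
turn 2.6 shift now-axes mm [  15.8 -270.6 -111.6] | after-turn axes [  15.8 -275.4  -99. ]
```

View pics/s4.png

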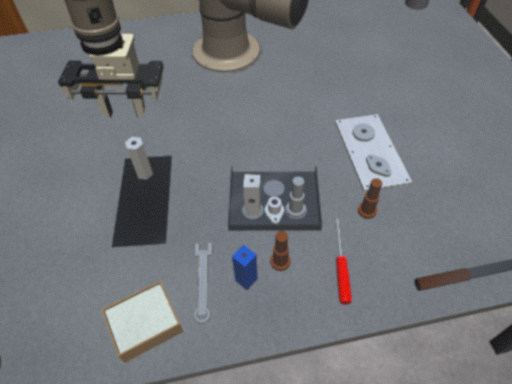

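The scene picture shows the hex upright on the mat, its top at (134,143). Next, the square.

>>> play_rows(moves=[[[0,-0.02,-0.007,2.6,0.2],[0,-0.042,-0.015,0,0.2],[0,-0.042,-0.015,0,0.2],[0,-0.042,-0.015,0,0.2],[0,-0.042,-0.015,0,0.2],[0,-0.042,-0.015,0,0.2],[0,-0.035,-0.012,0,0.2],[0,-0.01,-0.004,0,0.2],[0,0,0,0,0.2],[0,0,0,0,0.2]]])

```text
time: 15.7
tool_pos: [0.6259, -0.0327, 0.1678]
tool_rot: [2.958, 1.514, -0.438]
contact_force: [-1.2, -1.1, -0.6]
opening: 0.0548
```

Run:
```python
from h import *
plan(.620,-.039,.14,74.6)
```

```text
t 15.7 pos [622.9 -31.3 225.4] jaw -104.6 tilt [ 0.052 -0.024 -0.998] q [-0.17  0.51  1.32 -0.02  1.26  1.66] open 54.8
turn 0.8 shift now-axes mm [85.3  7.3  5.7] | after-turn axes [85.3  7.4  5.6]
```

>>> play_rows(moves=[[[0.03,0.006,0.005,0.8,0.2],[0.04,0,0,0,0.2],[0.02,0,0,0,0.2],[0,0,0,0,0.2],[0,0,0,0,0.2],[0,0,0,0,0.2],[0,0,0,0,0.2],[0,0,0,0,0.2],[0,0,0,0,0.2],[0,0,0,0,0.2]]])

```text
time: 16.7
tool_pos: [0.6242, -0.05, 0.0841]
tool_rot: [2.982, 1.502, -0.436]
contact_force: [0.9, -0.2, 0.4]
opening: 0.0551
```

Run:
```python
from h import *
plan(.620,-.039,.098,74.6)
b=snap('wrist','w5')
print(proj('wrist',(.620,-.039,.113)))
```

```text
t 16.7 pos [620.6 -48.3 141.6] jaw -105.8 tilt [ 0.062 -0.029 -0.998] q [-0.19  0.58  1.44 -0.02  1.05  1.66] open 55.1
turn -0.4 shift now-axes mm [43.2 -9.3  6. ] | after-turn axes [43.2 -9.3  6. ]
[245.46270754 240.78552069]
```

View pics/w5.png

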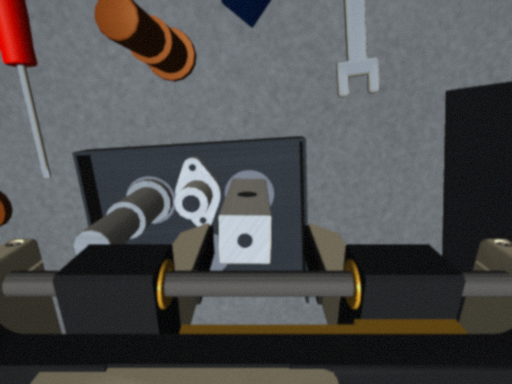

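>>> play_rows(moves=[[[0,-0.006,0.004,0,0.2],[0,-0.002,0.002,0,0.2],[0,0,0,0,0.2],[0,0,0,0,0.2],[0,0,0,0,0.2],[0,0,0,0,0.2],[0,0,0,0,0.2],[0,0,0,0,0.2],[0,0,0,0,0.2],[0,0,0,0,0.2]]])

```text
time: 17.75
tool_pos: [0.6202, -0.0393, 0.0833]
tool_rot: [2.981, 1.502, -0.436]
contact_force: [0.8, -0.7, 0.8]
opening: 0.055
```

Run:
```python
from h import *
plan(.620,-.039,.098,74.6)
```

```text
t 17.75 pos [616.6 -37.7 140.9] jaw -105.8 tilt [ 0.062 -0.029 -0.998] q [-0.18  0.57  1.46 -0.02  1.05  1.68] open 55.0
turn -0.4 shift now-axes mm [43.  -0.1 -0.7] | after-turn axes [43.  -0.1 -0.7]
```

>>> play_rows(moves=[[[0.01,0,0,0,0.2],[0.01,0,0,0,0.2],[0.01,0,0,0,0.2],[0.01,0,0,0,0.2],[0.003,0,0,0,0.2],[0,0,0,0,0.2],[0,0,0,0,0.2],[0,0,0,0,0.2],[0,0,0,0,0.2],[0,0,0,0,0.2]]])

```text
time: 18.75
tool_pos: [0.6227, -0.0407, 0.0358]
tool_rot: [2.976, 1.504, -0.441]
contact_force: [-0.9, -0.3, 1.1]
opening: 0.0552
```

Run:
```python
from h import *
plan(.620,-.039,.098,74.6)
```

```text
t 18.75 pos [619.2 -39.1  93.3] jaw -105.8 tilt [ 0.061 -0.029 -0.998] q [-0.18  0.63  1.49 -0.02  0.95  1.68] open 55.2
turn -0.4 shift now-axes mm [-4.6 -0.2 -1. ] | after-turn axes [-4.6 -0.2 -1. ]
```

>>> play_rows(moves=[[[0,0,0,0,-0.5],[0,0,0,0,-0.5],[0,0,0,0,-0.5],[0,0,0,0,-0.5],[0,0,0,0,-0.5],[0,0,0,0,-0.5],[-0.015,0,0,0,-0.5],[-0.03,0,0,0,-0.5],[-0.03,0,0,0,-0.5],[-0.03,0,0,0,-0.5]]])

```text
time: 19.75
tool_pos: [0.6105, -0.0368, 0.1352]
tool_rot: [2.871, 1.522, -0.546]
contact_force: [-0.1, 1.3, -3.7]
opening: 0.0338
```

Run:
```python
from h import *
plan(.620,-.039,.25,74.6)
print(robot.observe()['contact_force'])
```

```text
t 19.75 pos [608.1 -35.4 192.8] jaw -105.8 tilt [ 0.042 -0.025 -0.999] q [-0.18  0.52  1.4  -0.02  1.18  1.68] open 33.8
turn -0.4 shift now-axes mm [-56.5   1.  -15.2] | after-turn axes [-56.5   1.1 -15.1]
[-0.06911244  1.3331046  -3.7474004 ]
```

>>> play_rows(moves=[[[-0.02,0.015,-0.004,0,-0.5],[0,0.035,-0.01,0,-0.5],[0,0.04,-0.011,0,-0.5],[0,0.04,-0.011,0,-0.5],[0,0.04,-0.011,0,-0.5],[0,0.035,-0.01,0,-0.5],[0,0.025,-0.007,0,-0.5],[0,0.01,-0.004,0,-0.5],[0,0,0,0,-0.5],[0,0,0,0,-0.5]]])

```text
time: 20.75
tool_pos: [0.6068, -0.291, 0.1585]
tool_rot: [2.899, 1.532, -0.514]
contact_force: [0.3, 0.4, -5.1]
opening: 0.0337
```

Run:
```python
from h import *
plan(.608,-.299,.12)
```

```text
t 20.75 pos [ 604.8 -289.9  216.1] jaw -105.6 tilt [ 0.033 -0.019 -0.999] q [-0.56  0.62  1.16  0.    1.33  1.28] open 33.7
turn 0 shift now-axes mm [96.4  7.1 -1.9] | after-turn axes [96.4  7.1 -1.9]
```

>>> play_rows(moves=[[[0.02,0.004,0,0,-0.5],[0.03,0,0,0,-0.5],[0.03,0,0,0,-0.5],[0.015,0,0,0,-0.5],[0,0,0,0,-0.5],[0,0,0,0,-0.5],[0,0,0,0,-0.5],[0,0,0,0,-0.5],[0,0,0,0,-0.5],[0,0,0,0,-0.5]]])

```text
time: 21.75
tool_pos: [0.6136, -0.2847, 0.0665]
tool_rot: [2.957, 1.527, -0.444]
contact_force: [-0.4, -0.7, -4.5]
opening: 0.0336
```

Run:
```python
from h import *
plan(.608,-.299,.094)
```

```text
t 21.75 pos [ 611.3 -283.6  124.1] jaw -104.8 tilt [ 0.04  -0.019 -0.999] q [-0.55  0.7   1.27  0.01  1.13  1.28] open 33.6
turn 0 shift now-axes mm [30.2 15.4  0.5] | after-turn axes [30.2 15.4  0.5]
```

>>> play_rows(moves=[[[0,0.008,0,0,-0.5],[0.01,0.004,0,0,-0.5],[0.01,0,0,0,-0.5],[0.005,0,0,0,-0.5],[0,0,0,0,-0.5],[0,0,0,0,-0.5],[0,0,0,0,-0.5],[0,0,0,0,-0.5],[0,0,0,0,-0.5],[0,0,0,0,-0.5]]])

```text
time: 22.75
tool_pos: [0.6111, -0.2985, 0.0395]
tool_rot: [2.955, 1.527, -0.446]
contact_force: [0.7, -0.1, -4.0]
opening: 0.034
```

Run:
```python
from h import *
plan(.608,-.299,.094)
print(robot.observe()['contact_force'])
```

```text
t 22.75 pos [ 608.8 -297.4   97.1] jaw -104.9 tilt [ 0.04  -0.019 -0.999] q [-0.57  0.73  1.29  0.01  1.08  1.26] open 34.0
turn 0 shift now-axes mm [3.1 1.7 0.5] | after-turn axes [3.1 1.7 0.5]
[ 0.70007012 -0.13604365 -4.00050288]
```

>>> play_rows(moves=[[[0.0015,0,0,0,-0.5],[0.0015,0,0,0,-0.5],[0,0,0,0,-0.5],[0,0,0,0,-0.5],[0,0,0,0,-0.5],[0,0,0,0,-0.5],[0,0,0,0,-0.5],[0,0,0,0,-0.5],[0,0,0,0,-0.5],[0,0,0,0,-0.5]]])

```text
time: 23.75
tool_pos: [0.6116, -0.2987, 0.0369]
tool_rot: [2.953, 1.526, -0.448]
contact_force: [-0.9, -0.2, -4.1]
opening: 0.034
```

Run:
```python
from h import *
plan(.608,-.299,.094)
print(robot.observe()['contact_force'])
```

```text
t 23.75 pos [ 609.3 -297.6   94.5] jaw -104.9 tilt [ 0.041 -0.02  -0.999] q [-0.57  0.73  1.29  0.01  1.08  1.26] open 34.0
turn 0 shift now-axes mm [0.5 1.7 0.9] | after-turn axes [0.5 1.7 0.9]
[-0.85190538 -0.21203888 -4.0766876 ]
```

>>> play_rows(moves=[[[0.001,0,0,0,-0.5],[0.001,0,0,0,-0.5],[0,0,0,0,-0.5],[0,0,0,0,-0.5],[0,0,0,0,0.2],[0,0,0,0,0.2],[0,0,0,0,0.2],[0,0,0,0,0.2],[0,0,0,0,0.2],[0,0,0,0,0.2]]])

```text
time: 24.75
tool_pos: [0.6136, -0.3, 0.0378]
tool_rot: [2.939, 1.52, -0.463]
contact_force: [0.1, 0.6, 0.0]
opening: 0.0551
```

Run:
```python
from h import *
plan(.643,.057,.2,101.6)
print(robot.observe()['contact_force'])
```

```text
t 24.75 pos [ 611.  -298.6   95.4] jaw -104.9 tilt [ 0.046 -0.023 -0.999] q [-0.57  0.73  1.29  0.01  1.07  1.26] open 55.1
turn -26.5 shift now-axes mm [-111.1 -350.8   54.9] | after-turn axes [-111.1 -338.5 -107.3]
[0.14920905 0.60165202 0.02886002]
```

>>> play_rows(moves=[[[-0.015,0,0,0,0.2],[-0.035,0,0,0,0.2],[-0.035,0,0,0,0.2],[-0.02,0,0,0,0.2],[0,-0.025,0.004,0,0.2],[0,-0.04,0.006,0,0.2],[0,-0.044,0.007,0,0.2],[0,-0.044,0.007,0,0.2],[0,-0.044,0.007,0,0.2],[0,-0.044,0.007,0,0.2]]])

```text
time: 25.75
tool_pos: [0.6364, -0.0552, 0.1543]
tool_rot: [2.939, 1.506, -0.474]
contact_force: [0.3, -0.0, 0.2]
opening: 0.0549
```

Run:
```python
from h import *
plan(.643,.057,.2)
```

```text
t 25.75 pos [633.  -53.5 211.9] jaw -105.6 tilt [ 0.058 -0.03  -0.998] q [-0.2   0.54  1.31 -0.02  1.23  1.65] open 54.9
turn 0 shift now-axes mm [   9.2 -109.2   20.6] | after-turn axes [   9.2 -109.2   20.6]
```

>>> play_rows(moves=[[[0,-0.044,0.008,0,0.2],[0,-0.035,0.007,0,0.2],[0,-0.015,0.003,0,0.2],[0,-0.003,0,0,0.2],[0,0,0,0,0.2],[0,0,0,0,0.2],[0,0,0,0,0.2],[0,0,0,0,0.2],[0,0,0,0,0.2],[0,0,0,0,0.2]]])

```text
time: 26.75
tool_pos: [0.6462, 0.0461, 0.1586]
tool_rot: [2.97, 1.499, -0.443]
contact_force: [-0.1, 0.2, -0.6]
opening: 0.055
```

Run:
```python
from h import *
plan(.643,.057,.095)
b=snap('wrist','w6'); snap('scene','s6')
print(proj('wrist',(.643,.057,.113)),proj('wrist',(.637,.0077,.043)))
```

```text
t 26.75 pos [642.4  47.9 216.1] jaw -105.6 tilt [ 0.065 -0.031 -0.997] q [-0.03  0.55  1.27 -0.03  1.25  1.82] open 55.0
turn 0 shift now-axes mm [120.6 -10.4  10.4] | after-turn axes [120.6 -10.4  10.4]
[248.21574386 204.34888266] [293.31388496 179.22005407]
```

View pics/w6.png

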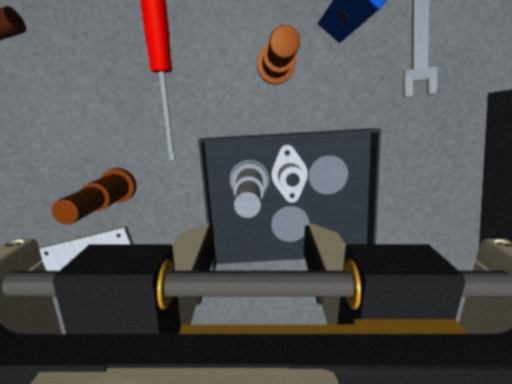

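View pics/s6.png

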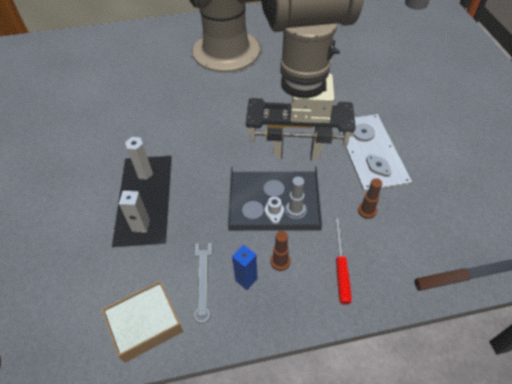

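The square (130,200) and hex (136,145) stand on the mat. The buffer top at (247,205) matches my prediction.

>>> play_rows(moves=[[[0,-0.007,0.004,0,0.2],[0,-0.003,0.003,0,0.2],[0,0,0,0,0.2],[0.03,0,0,0,0.2],[0.03,0,0,0,0.2],[0.015,0,0,0,0.2],[0,0,0,0,0.2],[0,0,0,0,0.2],[0,0,0,0,0.2],[0,0,0,0,0.2]]])

```text
time: 27.85
tool_pos: [0.6486, 0.0588, 0.0846]
tool_rot: [3.006, 1.493, -0.403]
contact_force: [0.3, -0.3, 0.6]
opening: 0.0554
```

Run:
```python
from h import *
plan(.643,.057,.095)
```

```text
t 27.85 pos [644.5  60.5 142.1] jaw -105.4 tilt [ 0.071 -0.03  -0.997] q [-0.01  0.62  1.37 -0.03  1.08  1.84] open 55.4
turn 0 shift now-axes mm [47.   3.3  4.1] | after-turn axes [47.   3.3  4.1]
```

>>> play_rows(moves=[[[0,0.003,0.003,0,0.2],[0,0,0.001,0,0.2],[0.01,0,0,0,0.2],[0.01,0,0,0,0.2],[0.01,0,0,0,0.2],[0.01,0,0,0,0.2],[0.002,0,0,0,0.2],[0,0,0,0,0.2],[0,0,0,0,0.2],[0,0,0,0,0.2]]])

```text
time: 28.85
tool_pos: [0.6473, 0.0553, 0.0396]
tool_rot: [3.012, 1.492, -0.397]
contact_force: [0.5, -0.3, 0.5]
opening: 0.0551
```

Run:
```python
from h import *
plan(.643,.057,.095)
```

```text
t 28.85 pos [643.1  57.   97.1] jaw -105.4 tilt [ 0.073 -0.031 -0.997] q [-0.02  0.66  1.42 -0.04  0.98  1.84] open 55.1
turn 0 shift now-axes mm [2.1 0.  0.3] | after-turn axes [2.1 0.  0.3]
```

>>> play_rows(moves=[[[0,0,0,0,-0.7],[0,0,0,0,-0.7],[0,0,0,0,-0.7],[0,0,0,0,-0.7],[0,0,0,0,-0.7],[0,0,0,0,-0.7],[0,0,0,0,-0.7],[-0.015,0,0,0,-0.7],[-0.035,0,0,0,-0.7],[-0.035,0,0,0,-0.7]]], grip_force=50)

```text
time: 29.85
tool_pos: [0.6358, 0.058, 0.121]
tool_rot: [2.922, 1.506, -0.487]
contact_force: [0.1, 0.1, -5.1]
opening: 0.0244
```

Run:
```python
from h import *
plan(.532,-.288,.23)
print(robot.observe()['contact_force'])
```

```text
t 29.85 pos [632.6  59.7 178.5] jaw -105.4 tilt [ 0.057 -0.03  -0.998] q [-0.01  0.57  1.35 -0.03  1.17  1.84] open 24.4
turn 0 shift now-axes mm [-46.6 362.6   1.8] | after-turn axes [-46.6 362.6   1.8]
[ 0.08475973  0.06787713 -5.12937122]
```

>>> play_rows(moves=[[[-0.035,0,0,0,-0.7],[-0.015,0.02,0,0,-0.7],[0,0.04,0,0,-0.7],[0,0.045,0,0,-0.7],[0,0.045,0,0,-0.7],[0,0.045,0,0,-0.7],[0,0.045,0,0,-0.7],[0,0.045,0,0,-0.7],[0,0.03,0,0,-0.7],[0,0.015,0,0,-0.7]]])

```text
time: 30.85
tool_pos: [0.5406, -0.2651, 0.1869]
tool_rot: [2.965, 1.504, -0.436]
contact_force: [0.2, 0.6, -5.0]
opening: 0.0244
```

Run:
```python
from h import *
plan(.532,-.288,.13)
print(robot.observe()['contact_force'])
```

```text
t 30.85 pos [ 537.2 -263.5  244.5] jaw -104.9 tilt [ 0.06  -0.028 -0.998] q [-0.59  0.44  1.38  0.01  1.26  1.24] open 24.4
turn 0 shift now-axes mm [114.6  23.7   6.2] | after-turn axes [114.6  23.7   6.2]
[ 0.22181098  0.6138092  -5.04723893]
```

>>> play_rows(moves=[[[0,0.012,0.003,0,-0.7],[0,0.006,0.002,0,-0.7],[0,0,0,0,-0.7],[0.02,0,0,0,-0.7],[0.03,0,0,0,-0.7],[0.03,0,0,0,-0.7],[0.015,0,0,0,-0.7],[0,0,0,0,-0.7],[0,0,0,0,-0.7],[0,0,0,0,-0.7]]])

```text
time: 31.85
tool_pos: [0.54, -0.2759, 0.0922]
tool_rot: [3.016, 1.502, -0.376]
contact_force: [-0.1, 0.3, -5.0]
opening: 0.0243
```

Run:
```python
from h import *
plan(.532,-.288,.098)
print(robot.observe()['contact_force'])
```

```text
t 31.85 pos [ 536.4 -274.4  149.8] jaw -104.4 tilt [ 0.064 -0.025 -0.998] q [-0.61  0.54  1.5   0.02  1.04  1.21] open 24.3
turn 0 shift now-axes mm [51.7 13.8  4.4] | after-turn axes [51.7 13.8  4.4]
[-0.09990165  0.29812097 -4.9944268 ]
```

>>> play_rows(moves=[[[0,0.007,0.003,0,-0.7],[0.01,0.004,0.001,0,-0.7],[0.01,0,0,0,-0.7],[0.01,0,0,0,-0.7],[0.01,0,0,0,-0.7],[0.002,0,0,0,-0.7],[0,0,0,0,-0.7],[0,0,0,0,-0.7],[0,0,0,0,-0.7],[0,0,0,0,-0.7]]])

```text
time: 32.85
tool_pos: [0.5372, -0.2884, 0.0491]
tool_rot: [3.002, 1.498, -0.391]
contact_force: [0.2, 0.4, -4.9]
opening: 0.024
```

Run:
```python
from h import *
plan(.532,-.288,.098)
print(robot.observe()['contact_force'])
```

```text
t 32.85 pos [ 533.4 -286.8  106.7] jaw -104.4 tilt [ 0.067 -0.028 -0.997] q [-0.63  0.59  1.54  0.02  0.94  1.18] open 24.0
turn 0 shift now-axes mm [8.6 1.4 1.6] | after-turn axes [8.6 1.4 1.6]
[ 0.19715088  0.42243221 -4.94626033]
```

>>> play_rows(moves=[[[0.004,0,0,0,-0.7],[0.003,0,0,0,-0.7],[0.001,0,0,0,-0.7],[0,0,0,0,-0.7],[0.001,0,0,0,-0.7],[0,0,0,0,-0.7],[0,0,0,0,-0.7],[0,0,0,0,-0.7],[0,0,0,0,-0.7],[0,0,0,0,-0.7]]])

```text
time: 33.85
tool_pos: [0.5387, -0.2893, 0.0412]
tool_rot: [2.993, 1.495, -0.4]
contact_force: [-0.2, -0.0, -3.1]
opening: 0.0238
```

Run:
```python
from h import *
plan(.532,-.288,.098)
print(robot.observe()['contact_force'])
```

```text
t 33.85 pos [ 534.7 -287.6   98.7] jaw -104.4 tilt [ 0.07  -0.03  -0.997] q [-0.63  0.6   1.54  0.02  0.92  1.18] open 23.8
turn 0 shift now-axes mm [0.5 1.1 2.6] | after-turn axes [0.5 1.1 2.6]
[-0.15884995 -0.03132978 -3.08511114]
```

>>> play_rows(moves=[[[0.0015,0,0,0,-0.7],[0,0,0,0,-0.7],[0,0,0,0,0.2],[0,0,0,0,0.2],[0,0,0,0,0.2],[0,0,0,0,0.2],[0,0,0,0,0.2],[-0.015,0,0,0,0.2],[-0.035,0,0,0,0.2],[-0.035,0,0,0,0.2]]])

```text
time: 34.85
tool_pos: [0.5319, -0.2862, 0.1245]
tool_rot: [3.007, 1.499, -0.386]
contact_force: [0.7, -0.9, -0.1]
opening: 0.0553
```

Run:
```python
from h import *
plan(.637,.0077,.2,82.8)
print(robot.observe()['contact_force'])
snap('scene','s7');snap('top','t7')
```

```text
t 34.85 pos [ 528.1 -284.6  182. ] jaw -104.4 tilt [ 0.067 -0.027 -0.997] q [-0.63  0.5   1.47  0.02  1.11  1.18] open 55.3
turn -7.2 shift now-axes mm [ -18.6 -310.1  -34.1] | after-turn axes [ -18.6 -303.3  -72.8]
[ 0.73834156 -0.86904737 -0.14028468]
```

View pics/s7.png

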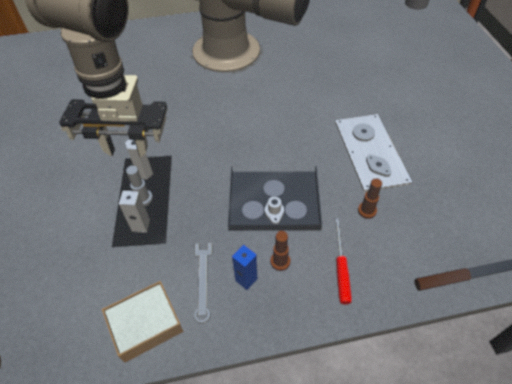

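The buffer (136,183), hex and square all stand upright on the mat. The flange, at (274,207), is untouched. Now to fetch it.

>>> play_rows(moves=[[[-0.02,0,0,-7.2,0.2],[0,-0.025,-0.006,0,0.2],[0,-0.042,-0.01,0,0.2],[0,-0.042,-0.01,0,0.2],[0,-0.042,-0.01,0,0.2],[0,-0.042,-0.01,0,0.2],[0,-0.042,-0.01,0,0.2],[0,-0.035,-0.008,0,0.2],[0,-0.015,-0.004,0,0.2],[0,0,0,0,0.2]]])

```text
time: 35.95
tool_pos: [0.6383, -0.0044, 0.144]
tool_rot: [2.829, 1.489, -0.437]
contact_force: [0.0, -0.5, 0.4]
opening: 0.0554
```

Run:
```python
from h import *
plan(.637,.0077,.1,82.8)
```

```text
t 35.95 pos [634.   -2.4 201.5] jaw -97.2 tilt [ 0.074 -0.035 -0.997] q [-0.11  0.54  1.34 -0.03  1.19  1.59] open 55.4
turn 0.0 shift now-axes mm [101.  -13.    6.2] | after-turn axes [101.  -13.    6.2]
```

>>> play_rows(moves=[[[0,-0.007,0.003,0,0.2],[0,-0.003,0.002,0,0.2],[0,0,0,0,0.2],[0.012,0,0,0,0.2],[0.015,0,0,0,0.2],[0.015,0,0,0,0.2],[0.015,0,0,0,0.2],[0.015,0,0,0,0.2],[0.015,0,0,0,0.2],[0.01,0,0,0,0.2]]])

```text
time: 36.95
tool_pos: [0.6396, -0.0076, 0.0401]
tool_rot: [2.802, 1.488, -0.475]
contact_force: [-0.7, -0.4, -0.1]
opening: 0.055
```

Run:
```python
from h import *
plan(.637,.0077,.038,82.8)
b=snap('wrist','w7')
print(proj('wrist',(.637,.0077,.043)))
```

```text
t 36.95 pos [635.3  -5.4  97.6] jaw -97.8 tilt [ 0.074 -0.038 -0.997] q [-0.12  0.65  1.46 -0.04  0.96  1.61] open 55.0
turn -0.6 shift now-axes mm [ 59.1 -14.8   4.7] | after-turn axes [ 59.1 -14.9   4.6]
[238.92174975 222.41581736]
```

View pics/w7.png

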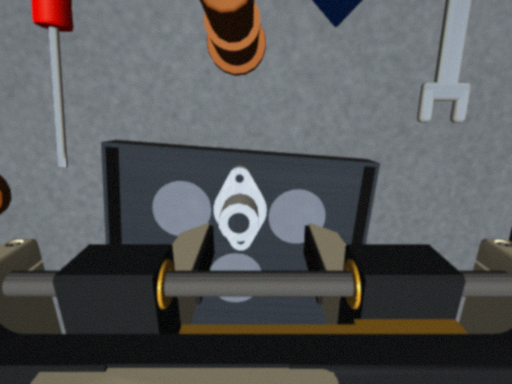

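>>> play_rows(moves=[[[0,-0.01,0.003,-0.6,0.2],[0,-0.004,0.001,0,0.2],[0,0,0,0,0.2],[0,0,0,0,0.2],[0.01,0,0,0,0.2],[0.01,0,0,0,0.2],[0.01,0,0,0,0.2],[0,0,0,0,0.2],[0,0,0,0,0.2],[0,0,0,0,0.2]]])

```text
time: 38.0
tool_pos: [0.6394, 0.0062, 0.0062]
tool_rot: [2.786, 1.489, -0.48]
contact_force: [0.3, 0.1, -0.7]
opening: 0.0554
```

Run:
```python
from h import *
plan(.637,.0077,.038,82.8)
```

```text
t 38.0 pos [635.2   8.4  63.7] jaw -97.2 tilt [ 0.073 -0.038 -0.997] q [-0.09  0.69  1.48 -0.04  0.9   1.63] open 55.4
turn 0.0 shift now-axes mm [25.8 -0.3  0.1] | after-turn axes [25.8 -0.3  0.1]
```

>>> play_rows(moves=[[[0.008,0,0,0,0.2],[0.008,0,0,0,0.2],[0.005,0,0,0,0.2],[0.002,0,0,0,0.2],[0,0,0,0,0.2],[0,0,0,0,0.2],[0,0,0,0,0.2],[0,0,0,0,0.2],[0,0,0,0,0.2],[0,0,0,0,0.2]]])

```text
time: 39.0
tool_pos: [0.642, 0.0052, -0.0177]
tool_rot: [2.796, 1.487, -0.47]
contact_force: [0.3, -0.8, 0.3]
opening: 0.0551
```

Run:
```python
from h import *
plan(.637,.0077,.038,82.8);print(robot.observe()['contact_force'])
b=snap('wrist','w8')
```

```text
t 39.0 pos [637.7   7.4  39.8] jaw -97.2 tilt [ 0.075 -0.038 -0.996] q [-0.09  0.72  1.49 -0.04  0.85  1.63] open 55.1
turn -0.0 shift now-axes mm [ 1.7 -0.3  0.9] | after-turn axes [ 1.7 -0.3  0.9]
[ 0.34662313 -0.81668446  0.27861104]
```

View pics/w8.png

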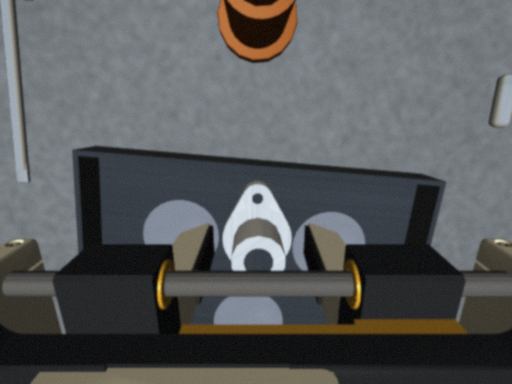

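>>> play_rows(moves=[[[0,0,0,0,-0.6],[0,0,0,0,-0.6],[0,0,0,0,-0.6],[0,0,0,0,-0.6],[0,0,0,0,-0.6],[0,0,0,0,-0.6],[-0.015,0,0,0,-0.6],[-0.035,0,0,0,-0.6],[-0.035,0,0,0,-0.6],[-0.02,0,0,0,-0.6]]], grip_force=25)

```text
time: 40.05
tool_pos: [0.6309, 0.0095, 0.0885]
tool_rot: [2.753, 1.495, -0.513]
contact_force: [0.8, -1.6, -0.5]
opening: 0.0296
```

Run:
```python
from h import *
plan(.566,.2885,.15,114.5);print(robot.observe()['contact_force'])
```

```text
t 40.05 pos [627.1  11.7 146. ] jaw -97.2 tilt [ 0.066 -0.037 -0.997] q [-0.09  0.58  1.42 -0.04  1.07  1.62] open 29.6
turn -31.7 shift now-axes mm [ -18.3 -266.8   94.3] | after-turn axes [ -18.3 -276.5  -60. ]
[ 0.7762769  -1.56393423 -0.54680745]
```

>>> play_rows(moves=[[[-0.005,0,0,-8,-0.6],[0,0,0,-8,-0.6],[0,0,0,-8,-0.6],[0,0,0,-7,-0.6],[0,-0.02,-0.004,0,-0.6],[0,-0.035,-0.007,0,-0.6],[0,-0.04,-0.009,0,-0.6],[0,-0.04,-0.009,0,-0.6],[0,-0.04,-0.009,0,-0.6],[0,-0.035,-0.008,0,-0.6]]])

```text
time: 41.05
tool_pos: [0.5865, 0.2205, 0.0984]
tool_rot: [2.269, 1.478, -0.442]
contact_force: [0.4, -0.2, -1.6]
opening: 0.0292
```

Run:
```python
from h import *
plan(.566,.2885,.12,114.5);print(robot.observe()['contact_force'])
```

```text
t 41.05 pos [581.6 222.8 155.9] jaw -65.5 tilt [ 0.084 -0.04  -0.996] q [ 0.27  0.57  1.42 -0.07  1.08  1.44] open 29.2
turn 0.0 shift now-axes mm [ 31.8 -68.6 -11.2] | after-turn axes [ 31.8 -68.6 -11.1]
[ 0.4433278  -0.15766374 -1.62463685]
```

>>> play_rows(moves=[[[0,-0.035,-0.006,0,-0.6],[0,-0.02,-0.003,0,-0.6],[0,-0.006,-0.001,0,-0.6],[0,0,0,0,-0.6],[0,0,0,0,-0.6],[0.01,0,0,0,-0.6],[0.01,0,0,0,-0.6],[0.01,0,0,0,-0.6],[0,0,0,0,-0.6],[0,0,0,0,-0.6]]])

```text
time: 42.05
tool_pos: [0.5716, 0.2806, 0.0653]
tool_rot: [2.272, 1.477, -0.439]
contact_force: [-0.4, 0.4, -1.2]
opening: 0.0292
```

Run:
```python
from h import *
plan(.566,.2885,.055,114.5)
snap('wrist','w9');snap('scene','s9')
print(proj('wrist',(.566,.2885,.02)),proj('scene',(.566,.2885,.02)))
```

```text
t 42.05 pos [566.7 282.9 122.8] jaw -65.4 tilt [ 0.085 -0.04  -0.996] q [ 0.37  0.62  1.42 -0.08  1.03  1.55] open 29.2
turn 0.1 shift now-axes mm [ 67.2 -10.3   2.4] | after-turn axes [ 67.2 -10.3   2.4]
[244.70367071 200.01437172] [379.1385489  163.02083173]
```

View pics/w9.png

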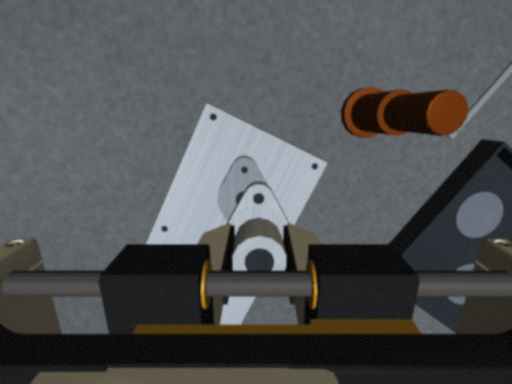

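View pics/s9.png

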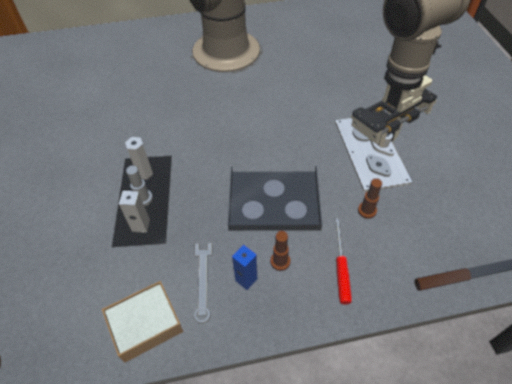

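Run:
```python
from h import *
def T2(u,v,z): return ray('top',(100+(u+.5)/4.8-.5,210+(v+.5)/4.8-.5),z)
a,b=T2(190,214,.02),T2(132,115,.02);print(a,b)
print(proj('wrist',b+np.array([.0015,-.0015,0])))
im=cv2.imread('pics/w9.png');cv2.imwrite('pics/w9c.png',cv2.resize(im[150:230,200:290],None,fx=7,fy=7,interpolation=2))
im=cv2.imread('pics/s9.png');cv2.imwrite('pics/s9c.png',cv2.resize(im[110:190,340:430],None,fx=7,fy=7,interpolation=2))
```

```text
[0.53987503 0.27873168 0.02      ] [0.58910684 0.30117874 0.02      ]
[244.37074895 170.04674776]
```

View pics/w9c.png

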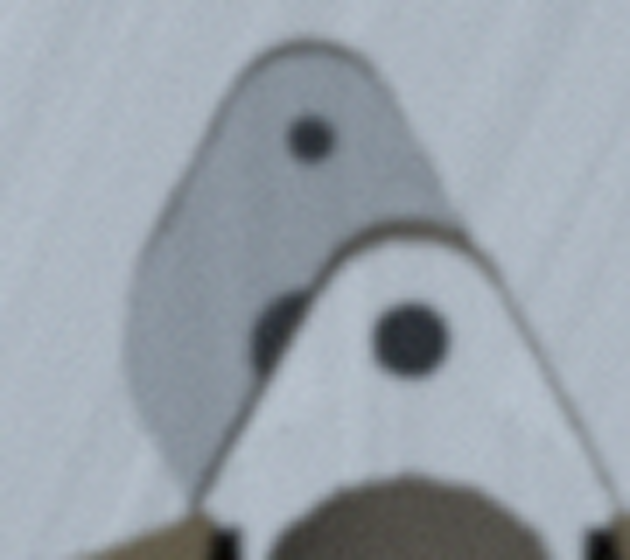

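View pics/s9c.png

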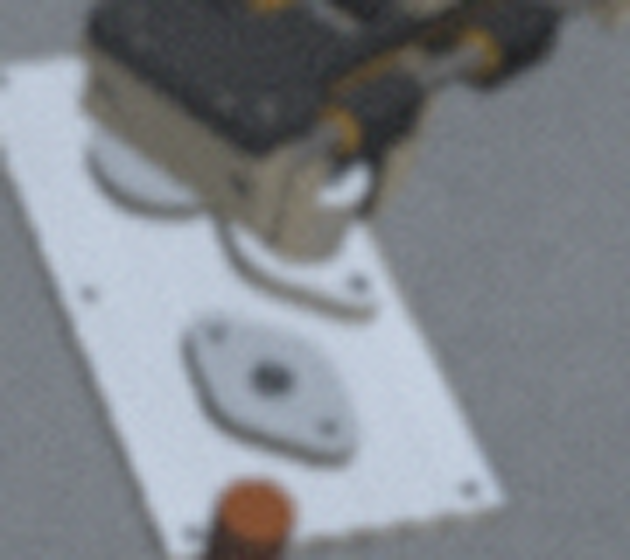

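>>> play_rows(moves=[[[0,-0.006,0.002,0,-0.6],[0,-0.003,0,0,-0.6],[0,0,0,0,-0.6],[0,0,0,0,-0.6],[0.012,0,0,0,-0.6],[0.012,0,0,0,-0.6],[0.012,0,0,0,-0.6],[0,0,0,0,-0.6],[0,0,0,0,-0.6],[0,0,0,0,-0.6]]])

```text
time: 43.15
tool_pos: [0.5686, 0.2876, 0.0255]
tool_rot: [2.273, 1.477, -0.437]
contact_force: [0.2, 0.9, -1.2]
opening: 0.0294
```

Run:
```python
from h import *
plan(.566,.2885,.058,114.5)
```

```text
t 43.15 pos [563.7 289.9  83. ] jaw -65.4 tilt [ 0.085 -0.04  -0.996] q [ 0.39  0.67  1.46 -0.08  0.95  1.57] open 29.4
turn 0.1 shift now-axes mm [25.1  0.4  0. ] | after-turn axes [25.1  0.4  0. ]
```

>>> play_rows(moves=[[[0.008,0,0,0,-0.6],[0.008,0,0,0,-0.6],[0.004,0,0,0,-0.6],[0,0,0,0,-0.6],[0,0,0,0,-0.6],[0,0,0,0,-0.6],[0,0,0,0,-0.6],[0,0,0,0,-0.6],[0,0,0,0,-0.6],[0,0,0,0,-0.6]]])

```text
time: 44.15
tool_pos: [0.5715, 0.2872, 0.0055]
tool_rot: [2.296, 1.475, -0.414]
contact_force: [-0.1, -0.3, -1.5]
opening: 0.0295
```

Run:
```python
from h import *
plan(.566,.2885,.058,114.5);print(robot.observe()['contact_force'])
```

```text
t 44.15 pos [566.5 289.4  62.9] jaw -65.4 tilt [ 0.088 -0.039 -0.995] q [ 0.38  0.7   1.47 -0.09  0.91  1.57] open 29.5
turn 0.1 shift now-axes mm [4.9 0.3 1.1] | after-turn axes [4.9 0.3 1.1]
[-0.09204045 -0.27958678 -1.4983039 ]
```

>>> play_rows(moves=[[[0.002,0,0,0,-0.6],[0.0015,0,0,0,-0.6],[0.001,0,0,0,-0.6],[0,0,0,0,-0.6],[0,0,0,0,-0.6],[0,0,0,0,-0.6],[0,0,0,0,-0.6],[0,0,0,0,-0.6],[0,0,0,0,-0.6],[0,0,0,0,-0.6]]])

```text
time: 45.15
tool_pos: [0.572, 0.287, 0.0006]
tool_rot: [2.296, 1.475, -0.414]
contact_force: [-0.9, -0.0, -0.6]
opening: 0.0294
```

Run:
```python
from h import *
plan(.566,.2885,.058,114.5);print(robot.observe()['contact_force'])
snap('wrist','w10')
```

```text
t 45.15 pos [566.9 289.2  58.1] jaw -65.4 tilt [ 0.088 -0.039 -0.995] q [ 0.38  0.7   1.47 -0.09  0.9   1.57] open 29.4
turn 0.1 shift now-axes mm [0.  0.3 1.1] | after-turn axes [0.  0.3 1.1]
[-0.93148153 -0.02397085 -0.58468387]
```

View pics/w10.png

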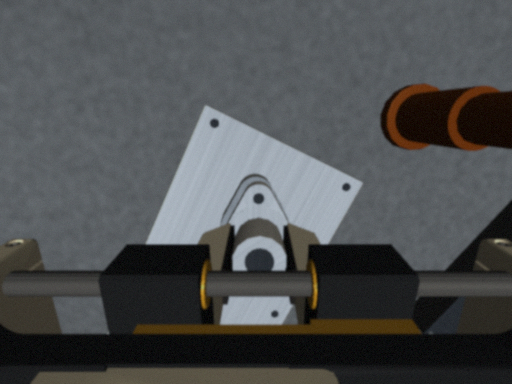

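>>> play_rows(moves=[[[0,0,0,0,-0.6],[0.001,0,0,0,-0.6],[0,0,0,0,0],[0,0,0,0,0.2],[0,0,0,0,0.2],[0,0,0,0,0.2],[0,0,0,0,0.2],[-0.015,0,0,0,0.2],[-0.035,0,0,0,0.2],[-0.035,0,0,0,0.2]]])

```text
time: 46.2
tool_pos: [0.5618, 0.289, 0.0836]
tool_rot: [2.221, 1.481, -0.489]
contact_force: [0.3, 0.2, -0.2]
opening: 0.0546
```

Run:
```python
from h import *
plan(.5347,-.288,.2,75.6)
im=snap('wrist','w11')
cv2.imwrite('pics/w11c.png',cv2.resize(im[120:280,160:330,::-1],None,fx=4,fy=3.7,interpolation=2)[:600])
im=snap('scene','s11');cv2.imwrite('pics/s11c.png',cv2.resize(im[110:190,340:430,::-1],None,fx=7,fy=7,interpolation=2))
print(proj('wrist',(.566,.2885,.060)),proj('scene',(.566,.2885,.060)))
```

```text
t 46.2 pos [557.3 291.4 141. ] jaw -65.4 tilt [ 0.079 -0.042 -0.996] q [ 0.39  0.6   1.41 -0.08  1.08  1.57] open 54.6
turn 39.0 shift now-axes mm [-36.1 520.2 260.3] | after-turn axes [ -36.1  568.1 -125.3]
[259.22967347 203.91053442] [382.70923355 152.13431301]
```

View pics/w11c.png

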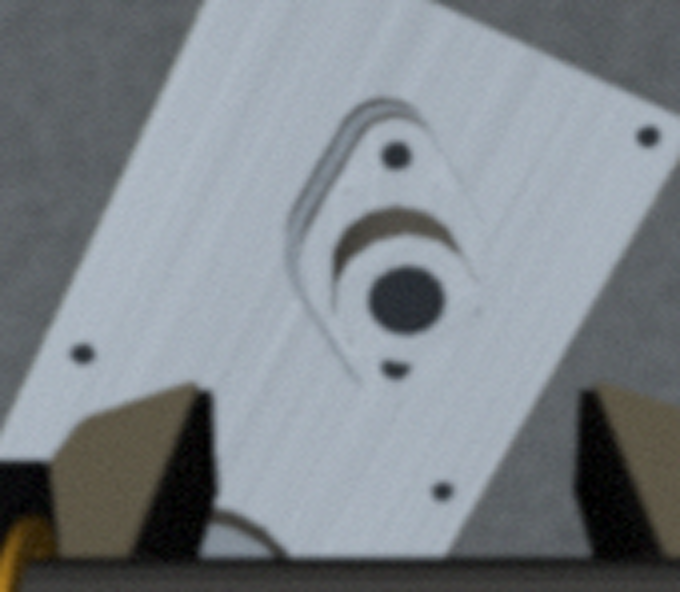

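View pics/s11c.png

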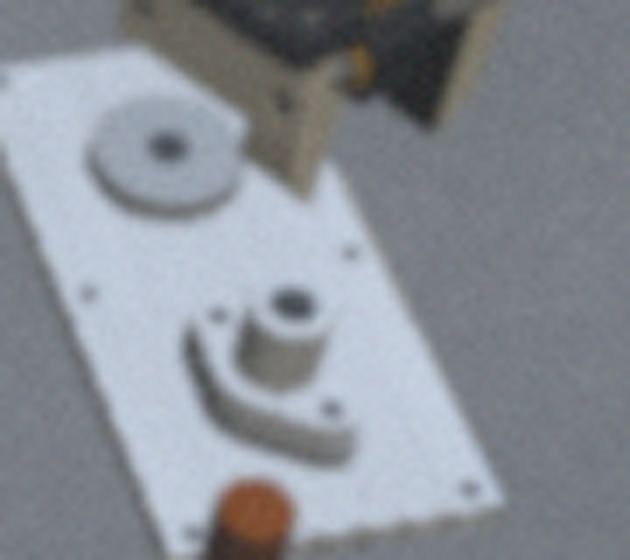

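Run:
```python
from h import *
S=lambda u,v,z: ray('scene',(340+(u+.5)/7-.5,110+(v+.5)/7-.5),z)
print('boss wrist',ray('wrist',(261.1,201),.060),'scene',S(293,304,.060))
print('seat scene before',S(271,379,.02))
a,b=S(218,315,.030),S(332,409,.030);print('axis',np.degrees(np.arctan2(*(b-a)[1::-1])),(a+b)/2)
a,b=S(218,331,.020),S(329,427,.020);print('seat axis',np.degrees(np.arctan2(*(b-a)[1::-1])),(a+b)/2)
W=lambda u,v,z: ray('wrist',(160+(u+.5)/4-.5,120+(v+.5)/3.7-.5),z)
a,b=W(396,155,.03),W(396,368,.03);print('axis w',np.degrees(np.arctan2(*(a-b)[1::-1])),(a+b)/2)
```

```text
boss wrist [0.5689143  0.28812088 0.06      ] scene [0.56791904 0.28451437 0.06      ]
seat scene before [0.56764082 0.28564449 0.02      ]
axis 24.831492651544 [0.56786677 0.28453686 0.03      ]
seat axis 23.410711808090557 [0.56751808 0.2863603  0.02      ]
axis w 24.542153409380315 [0.56946522 0.28823499 0.03      ]
```

Flange on the seat: it sits about 1.5 mm off centre and about 1 degree off axis. Now I'll return the tall parts, buffer first.

>>> play_rows(moves=[[[-0.02,0,0,8,0.2],[-0.035,0,0,8,0.2],[-0.02,0,0,8,0.2],[0,0,0,8,0.2],[0,0,0,7,0.2],[0,0.025,-0.006,0,0.2],[0,0.045,-0.01,0,0.2],[0,0.048,-0.01,0,0.2],[0,0.048,-0.01,0,0.2],[0,0.048,-0.01,0,0.2]]])

```text
time: 47.3
tool_pos: [0.5426, 0.0758, 0.1788]
tool_rot: [3.087, 1.468, -0.322]
contact_force: [0.3, -1.5, -0.1]
opening: 0.055
```

Run:
```python
from h import *
plan(.5347,-.288,.21,75.6)
```

```text
t 47.3 pos [536.9  77.7 236.2] jaw -105.3 tilt [ 0.098 -0.033 -0.995] q [ 0.02  0.33  1.57 -0.04  1.14  1.87] open 55.0
turn -0.9 shift now-axes mm [ 37.7 353.1 -91.1] | after-turn axes [ 37.7 354.5 -85.4]
```

>>> play_rows(moves=[[[0,0.048,-0.012,-1,0.2],[0,0.048,-0.012,0,0.2],[0,0.048,-0.012,0,0.2],[0,0.048,-0.012,0,0.2],[0,0.048,-0.012,0,0.2],[0,0.04,-0.01,0,0.2],[0,0.025,-0.006,0,0.2],[0,0.01,-0.002,0,0.2],[0,0,0,0,0.2],[0,0,0,0,0.2]]])

```text
time: 48.3
tool_pos: [0.5346, -0.2595, 0.1937]
tool_rot: [3.066, 1.462, -0.331]
contact_force: [-0.8, 0.4, 0.4]
opening: 0.0552
```

Run:
```python
from h import *
plan(.5347,-.288,.13,75.6)
```

```text
t 48.3 pos [ 528.7 -257.5  251.1] jaw -104.7 tilt [ 0.102 -0.035 -0.994] q [-0.6   0.4   1.43  0.03  1.21  1.22] open 55.2
turn -0.3 shift now-axes mm [122.1  27.   -0.4] | after-turn axes [122.1  27.   -0.3]
```

>>> play_rows(moves=[[[-0.05,0,0,0,0.2],[0,0,0,0,0.2],[-0.05,0,0,0,0.2],[0,0,0,0,0.2],[-0.05,0,0,0,0.2],[0,0,0,0,0.2],[0,0,0,0,0.2],[0,0.015,0,0,0.2],[0,0.005,0,0,0.2],[0,0,0,0,0.2]]])

```text
time: 49.3
tool_pos: [0.5158, -0.2599, 0.3336]
tool_rot: [3.093, 1.463, -0.286]
contact_force: [0.0, 0.4, -0.3]
opening: 0.0551
```

Run:
```python
from h import *
plan(.5347,-.288,.13,75.6)
```

```text
t 49.3 pos [ 509.9 -258.1  391. ] jaw -103.6 tilt [ 0.103 -0.03  -0.994] q [-0.62  0.31  1.19  0.04  1.54  1.19] open 55.1
turn 0.8 shift now-axes mm [262.9  21.8  -3. ] | after-turn axes [262.9  21.8  -3.3]
```

>>> play_rows(moves=[[[0.015,0.01,0,0,0.2],[0.015,0.008,0,0,0.2],[0.015,0,0,0,0.2],[0.015,0,0,0,0.2],[0.015,0,0,0,0.2],[0.015,0,0,0,0.2],[0.015,0,0,0,0.2],[0.015,0,0,0,0.2],[0.015,0,0,0,0.2],[0.015,0,0,0,0.2]]])

```text
time: 50.3
tool_pos: [0.5259, -0.2848, 0.1752]
tool_rot: [3.118, 1.467, -0.267]
contact_force: [-1.1, 0.2, -0.5]
opening: 0.0549
```

Run:
```python
from h import *
plan(.5347,-.288,.13,75.6)
```

```text
t 50.3 pos [ 520.1 -283.3  232.6] jaw -103.9 tilt [ 0.1   -0.027 -0.995] q [-0.65  0.42  1.44  0.04  1.18  1.15] open 54.9
turn 0.5 shift now-axes mm [103.6   0.8  -4.6] | after-turn axes [103.6   0.8  -4.6]
```

Testing whether a continuous fast lift takes out the tilt.

>>> play_rows(moves=[[[-0.02,0,0,0,0.2],[-0.035,0,0,0,0.2],[-0.035,0,0,0,0.2],[-0.035,0,0,0,0.2],[-0.035,0,0,0,0.2],[-0.015,0,0,0,0.2],[0,0,0,0,0.2],[0,0,0,0,0.2],[0,0,0,0,0.2],[0,0,0,0,0.2]]])

```text
time: 51.3
tool_pos: [0.5052, -0.2801, 0.3424]
tool_rot: [-3.05, 1.488, -0.156]
contact_force: [0.3, -0.3, 0.2]
opening: 0.0551
```

Run:
```python
from h import *
plan(.5347,-.288,.13,75.6)
```

```text
t 51.3 pos [ 500.5 -279.4  399.9] jaw -104.2 tilt [ 0.082 -0.013 -0.997] q [-0.66  0.33  1.14  0.04  1.61  1.16] open 55.1
turn 0.2 shift now-axes mm [271.9   2.  -12.9] | after-turn axes [271.9   2.  -12.9]
```

>>> play_rows(moves=[[[0.015,0,-0.006,0,0.2],[0.015,0,-0.004,0,0.2],[0.015,0,0,0,0.2],[0.015,0,0,0,0.2],[0.015,0,0,0,0.2],[0.015,0,0,0,0.2],[0.015,0,0,0,0.2],[0.015,0,0,0,0.2],[0.015,0,0,0,0.2],[0.015,0,0,0,0.2]]])

```text
time: 52.3
tool_pos: [0.5242, -0.2815, 0.1778]
tool_rot: [-2.939, 1.502, -0.045]
contact_force: [0.4, 0.2, 0.2]
opening: 0.0552
```

>>> play_rows(moves=[[[0.015,0,0,0,0.2],[0.015,0,0,0,0.2],[0.015,0,0,0,0.2],[0.012,0,0,0,0.2],[0.01,0,0,0,0.2],[0,0,0,0,0.2],[0,0,0,0,0.2],[0,0,0,0,0.2],[0,0,0,0,0.2],[0,0,0,0,0.2]]])

```text
time: 53.3
tool_pos: [0.5258, -0.279, 0.1014]
tool_rot: [-2.83, 1.511, 0.064]
contact_force: [-0.3, -0.2, -0.1]
opening: 0.0551
```

Run:
```python
from h import *
plan(.5347,-.288,.0985,75.6)
im=snap('wrist','w12');print(proj('wrist',(.5347,-.288,.113)))
```

```text
t 53.3 pos [ 522.3 -279.2  159. ] jaw -104.2 tilt [ 0.06   0.004 -0.998] q [-0.64  0.52  1.5   0.04  1.08  1.16] open 55.1
turn 0.2 shift now-axes mm [ 61.1   6.6 -10.7] | after-turn axes [ 61.1   6.6 -10.7]
[268.6910542  206.30489815]
```

View pics/w12.png

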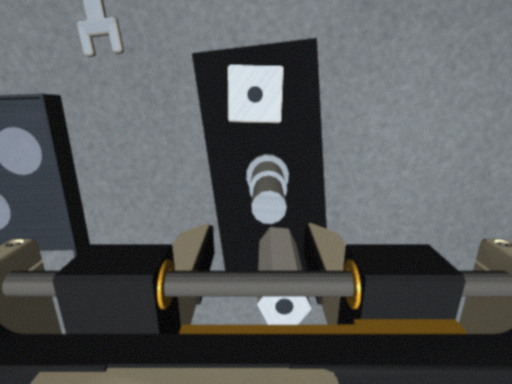

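>>> play_rows(moves=[[[0,0.004,-0.006,0,0.2],[0,0.002,-0.004,0,0.2],[0,0,0,0,0.2],[0,0,0,0,0.2],[0.01,0,0,0,0.2],[0.01,0,0,0,0.2],[0,0,0,0,0.2],[0,0,0,0,0.2],[0,0,0,0,0.2],[0,0,0,0,0.2]]])

```text
time: 54.35
tool_pos: [0.536, -0.2878, 0.0799]
tool_rot: [-2.826, 1.511, 0.068]
contact_force: [0.6, 0.2, -0.3]
opening: 0.0552
```

Run:
```python
from h import *
plan(.5347,-.288,.0985,75.6)
```

```text
t 54.35 pos [ 532.5 -288.1  137.5] jaw -104.1 tilt [ 0.059  0.004 -0.998] q [-0.64  0.56  1.49  0.04  1.05  1.16] open 55.2
turn 0.3 shift now-axes mm [39.1  0.1  0.1] | after-turn axes [39.1  0.1  0.1]
```

>>> play_rows(moves=[[[0.01,0,0,0,0.2],[0.01,0,0,0,0.2],[0.01,0,0,0,0.2],[0.007,0,0,0,0.2],[0,0,0,0,0.2],[0,0,0,0,-0.7],[0,0,0,0,-0.7],[0,0,0,0,-0.7],[0,0,0,0,-0.7],[0,0,0,0,-0.7]]], grip_force=50)

```text
time: 55.35
tool_pos: [0.5385, -0.2878, 0.04]
tool_rot: [-2.834, 1.511, 0.06]
contact_force: [-0.4, 0.1, -2.9]
opening: 0.024
```

Run:
```python
from h import *
plan(.643,.057,.25,75.6);print(robot.observe()['contact_force'])
```

```text
t 55.35 pos [ 535.  -288.    97.6] jaw -104.1 tilt [ 0.06   0.004 -0.998] q [-0.64  0.61  1.52  0.05  0.96  1.15] open 24.0
turn 0.3 shift now-axes mm [-144.5 -363.7  -28.7] | after-turn axes [-144.5 -363.8  -27.1]
[-0.35561554  0.10262198 -2.87603269]
```

>>> play_rows(moves=[[[-0.015,0,0,0,-0.7],[-0.03,0,0,0,-0.7],[-0.03,0,0,0,-0.7],[-0.03,0,0,0,-0.7],[-0.015,-0.015,-0.001,0,-0.7],[0,-0.035,-0.003,0,-0.7],[0,-0.04,-0.003,0,-0.7],[0,-0.04,-0.003,0,-0.7],[0,-0.04,-0.003,0,-0.7],[0,-0.04,-0.003,0,-0.7]]])

```text
time: 56.35
tool_pos: [0.5931, -0.0851, 0.1614]
tool_rot: [-2.611, 1.527, 0.272]
contact_force: [0.4, -0.3, -5.5]
opening: 0.0241
```

Run:
```python
from h import *
plan(.643,.057,.22,75.6);print(robot.observe()['contact_force'])
```

```text
t 56.35 pos [590.6 -85.8 219. ] jaw -104.8 tilt [ 0.042  0.012 -0.999] q [-0.28  0.47  1.4   0.02  1.23  1.54] open 24.1
turn -0.4 shift now-axes mm [   3.  -151.4  -14.2] | after-turn axes [   3.  -151.3  -15.2]
[ 0.41565832 -0.33396645 -5.52607849]
```

>>> play_rows(moves=[[[0,-0.04,-0.004,0,-0.7],[0,-0.04,-0.004,0,-0.7],[0,-0.035,-0.004,0,-0.7],[0,-0.015,-0.002,0,-0.7],[0,-0.004,0,0,-0.7],[0,0,0,0,-0.7],[0,0,0,0,-0.7],[0.012,0,0,0,-0.7],[0.012,0,0,0,-0.7],[0.012,0,0,0,-0.7]]])

```text
time: 57.35
tool_pos: [0.6392, 0.0476, 0.1218]
tool_rot: [-2.507, 1.536, 0.378]
contact_force: [-0.1, -0.7, -5.5]
opening: 0.0243
```

Run:
```python
from h import *
plan(.643,.057,.14,75.6);print(robot.observe()['contact_force'])
```

```text
t 57.35 pos [637.4  46.9 179.5] jaw -104.7 tilt [ 0.032  0.013 -0.999] q [-0.05  0.59  1.31  0.02  1.21  1.77] open 24.3
turn -0.3 shift now-axes mm [ 39.8 -10.4  -1.8] | after-turn axes [ 39.8 -10.4  -1.9]
[-0.13999642 -0.72242385 -5.5433361 ]
```

>>> play_rows(moves=[[[0,-0.005,0,0,-0.7],[0,-0.004,0,0,-0.7],[0,0,0,0,-0.7],[0.015,0,0,0,-0.7],[0.015,0,0,0,-0.7],[0.015,0,0,0,-0.7],[0.01,0,0,0,-0.7],[0,0,0,0,-0.7],[0,0,0,0,-0.7],[0,0,0,0,-0.7]]])

```text
time: 58.35
tool_pos: [0.6449, 0.0579, 0.0662]
tool_rot: [-2.54, 1.534, 0.345]
contact_force: [-0.4, 0.2, -5.1]
opening: 0.024
```

Run:
```python
from h import *
plan(.643,.057,.0985,75.6);print(robot.observe()['contact_force'])
```

```text
t 58.35 pos [642.9  57.2 123.9] jaw -104.7 tilt [ 0.035  0.012 -0.999] q [-0.04  0.65  1.36  0.02  1.1   1.78] open 24.0
turn -0.3 shift now-axes mm [25.3  0.7  0.7] | after-turn axes [25.3  0.7  0.7]
[-0.37177472  0.22684394 -5.13988818]
```

>>> play_rows(moves=[[[0.008,0,0,0,-0.7],[0.008,0,0,0,-0.7],[0.005,0,0,0,-0.7],[0.002,0,0,0,-0.7],[0,0,0,0,-0.7],[0,0,0,0,-0.7],[0,0,0,0,-0.7],[0,0,0,0,-0.7],[0,0,0,0,-0.7],[0,0,0,0,-0.7]]])

```text
time: 59.35
tool_pos: [0.6471, 0.0581, 0.0433]
tool_rot: [-2.573, 1.531, 0.312]
contact_force: [-0.7, -0.4, -4.5]
opening: 0.0242
```

Run:
```python
from h import *
plan(.643,.057,.0985,75.6);print(robot.observe()['contact_force'])
```

```text
t 59.35 pos [644.9  57.4 100.9] jaw -104.7 tilt [ 0.038  0.012 -0.999] q [-0.04  0.68  1.38  0.02  1.05  1.78] open 24.2
turn -0.3 shift now-axes mm [2.3 0.9 1.8] | after-turn axes [2.3 0.9 1.8]
[-0.67179218 -0.37715246 -4.54281596]
```

>>> play_rows(moves=[[[0.001,0,0.001,0,-0.7],[0.001,0,0,0,-0.7],[0.0005,0,0,0,-0.7],[0,0,0,0,-0.7],[0,0,0,0,-0.7],[0,0,0,0,-0.7],[0,0,0,0,-0.7],[0,0,0,0,-0.7],[0,0,0,0,-0.7],[0,0,0,0,-0.7]]])

```text
time: 60.35
tool_pos: [0.6463, 0.0584, 0.0407]
tool_rot: [-2.576, 1.53, 0.309]
contact_force: [-0.2, 0.4, -4.4]
opening: 0.0242
```

Run:
```python
from h import *
plan(.643,.057,.0985,75.6);print(robot.observe()['contact_force'])
```

```text
t 60.35 pos [644.1  57.7  98.4] jaw -104.7 tilt [ 0.039  0.012 -0.999] q [-0.04  0.68  1.38  0.02  1.04  1.78] open 24.2
turn -0.3 shift now-axes mm [-0.2  0.9  0.8] | after-turn axes [-0.2  0.9  0.8]
[-0.22330894  0.4025613  -4.37064739]
```

Force is starting to drop; another 1 mm, then release and lift.

>>> play_rows(moves=[[[0.001,0,0,0,-0.7],[0.0005,0,0,0,-0.7],[0,0,0,0,-0.7],[0,0,0,0,0.2],[0,0,0,0,0.2],[0,0,0,0,0.2],[0,0,0,0,0.2],[0,0,0,0,0.2],[-0.015,0,0,0,0.2],[-0.03,0,0,0,0.2]]])

```text
time: 61.35
tool_pos: [0.6442, 0.0579, 0.0852]
tool_rot: [-2.563, 1.531, 0.322]
contact_force: [0.2, -0.1, 0.6]
opening: 0.0549
```

>>> play_rows(moves=[[[-0.03,0,0,0,0.2],[-0.03,0,0,0,0.2],[-0.01,0.02,0,0,0.2],[0,0.04,0,0,0.2],[0,0.04,0,0,0.2],[0,0.04,0,0,0.2],[0,0.04,0,0,0.2],[0,0.04,0,0,0.2],[0,0.04,0,0,0.2],[0,0.03,0,0,0.2]]])

```text
time: 62.35
tool_pos: [0.5717, -0.2295, 0.1711]
tool_rot: [-2.762, 1.508, 0.133]
contact_force: [-0.8, -0.2, 1.0]
opening: 0.0556
```

Run:
```python
from h import *
plan(.610,-.298,.15,75.1);print(robot.observe()['contact_force'])
snap('scene','s13')
```

```text
t 62.35 pos [ 568.1 -230.   228.6] jaw -104.1 tilt [ 0.063  0.008 -0.998] q [-0.53  0.49  1.35  0.04  1.26  1.28] open 55.6
turn 0.8 shift now-axes mm [ 80.5  57.5 -52.6] | after-turn axes [ 80.5  56.8 -53.4]
[-0.8244165  -0.15899779  1.03004373]
```

View pics/s13.png

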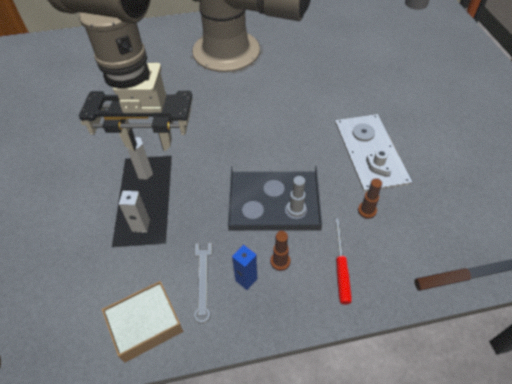

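The buffer stands back on its mark at (298,200). Next, the square on the mat.

>>> play_rows(moves=[[[0,0.028,-0.026,0.8,0.2],[0,0.018,-0.018,0,0.2],[0,0.006,-0.006,0,0.2],[0,0,0,0,0.2],[0,0,0,0,0.2],[0.015,0,0,0,0.2],[0.015,0,0,0,0.2],[0.015,0,0,0,0.2],[0.015,0,0,0,0.2],[0,0,0,0,0.2]]])

```text
time: 63.4
tool_pos: [0.6083, -0.2916, 0.1189]
tool_rot: [-2.794, 1.505, 0.086]
contact_force: [0.5, -0.3, -0.4]
opening: 0.0552
```

Run:
```python
from h import *
plan(.610,-.298,.0955,75.1)
im=snap('wrist','w14');print(proj('wrist',(.610,-.298,.113)))
```

```text
t 63.4 pos [ 604.5 -291.9  176.4] jaw -104.9 tilt [ 0.065  0.006 -0.998] q [-0.58  0.64  1.23  0.04  1.22  1.24] open 55.2
turn -0.0 shift now-axes mm [81.1  6.3 -1.9] | after-turn axes [81.1  6.3 -1.9]
[266.93630923 208.720502  ]
```

View pics/w14.png

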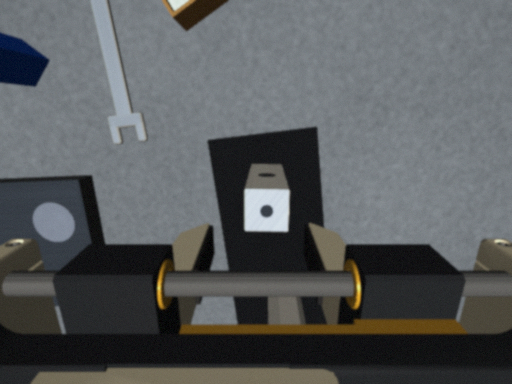

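>>> play_rows(moves=[[[0,0.005,0,0,0.2],[0.01,0,0,0,0.2],[0.015,0,0,0,0.2],[0.015,0,0,0,0.2],[0.012,0,0,0,0.2],[0,0,0,0,0.2],[0,0,0,0,0.2],[0,0,0,0,0.2],[0,0,0,0,0.2],[0,0,0,0,0.2]]])

```text
time: 64.45
tool_pos: [0.614, -0.2978, 0.0727]
tool_rot: [-2.899, 1.494, -0.017]
contact_force: [0.3, 0.3, -0.3]
opening: 0.0552
```

Run:
```python
from h import *
plan(.609,-.298,.0955,75.1)
```

```text
t 64.45 pos [ 609.6 -297.8  130.2] jaw -104.9 tilt [ 0.076 -0.001 -0.997] q [-0.59  0.68  1.28  0.05  1.12  1.23] open 55.2
turn 0.0 shift now-axes mm [34.6  1.   3.1] | after-turn axes [34.6  1.   3.1]
```

>>> play_rows(moves=[[[0.01,0,0.002,0,0.2],[0.01,0,0.001,0,0.2],[0.01,0,0,0,0.2],[0.003,0,0,0,0.2],[0,0,0,0,0.2],[0,0,0,0,-0.5],[0,0,0,0,-0.5],[0,0,0,0,-0.5],[0,0,0,0,-0.5],[0,0,0,0,-0.5]]])

```text
time: 65.45
tool_pos: [0.6135, -0.2973, 0.0366]
tool_rot: [-2.904, 1.495, -0.022]
contact_force: [0.0, -0.2, -2.2]
opening: 0.0339
```

Run:
```python
from h import *
plan(.6192,-.0391,.22,74.2);print(robot.observe()['contact_force'])
```

```text
t 65.45 pos [ 609.1 -297.2   94.1] jaw -104.9 tilt [ 0.076 -0.002 -0.997] q [-0.58  0.72  1.31  0.05  1.04  1.22] open 33.9
turn 0.9 shift now-axes mm [-125.2 -254.3   47.3] | after-turn axes [-125.2 -253.5   51.4]
[ 0.00746287 -0.2104949  -2.17955141]
```

>>> play_rows(moves=[[[-0.015,0,0,0,-0.5],[-0.03,0,0,0,-0.5],[-0.03,0,0,0,-0.5],[-0.02,-0.01,0.002,0.9,-0.5],[0,-0.03,0.006,0,-0.5],[0,-0.04,0.008,0,-0.5],[0,-0.04,0.008,0,-0.5],[0,-0.04,0.008,0,-0.5],[0,-0.035,0.007,0,-0.5],[0,-0.025,0.005,0,-0.5]]])

```text
time: 66.45
tool_pos: [0.6213, -0.0691, 0.1421]
tool_rot: [-2.856, 1.496, 0.001]
contact_force: [0.1, 0.2, -3.9]
opening: 0.0339
```

Run:
```python
from h import *
plan(.6192,-.0391,.14,74.2);print(robot.observe()['contact_force'])
```

```text
t 66.45 pos [617.  -69.1 199.7] jaw -106.3 tilt [ 0.074  0.    -0.997] q [-0.24  0.52  1.38  0.02  1.17  1.61] open 33.9
turn -0.5 shift now-axes mm [ 59.7 -28.1  10.5] | after-turn axes [ 59.7 -28.2  10.3]
[ 0.09978272  0.16326659 -3.94573785]
```

>>> play_rows(moves=[[[0,-0.012,0.004,0,-0.5],[0,-0.006,0.002,0,-0.5],[0,-0.002,0,0,-0.5],[0,0,0,0,-0.5],[0.015,0,0,0,-0.5],[0.015,0,0,0,-0.5],[0.015,0,0,0,-0.5],[0.01,0,0,0,-0.5],[0,0,0,0,-0.5],[0,0,0,0,-0.5]]])

```text
time: 67.45
tool_pos: [0.6256, -0.0535, 0.0881]
tool_rot: [-2.89, 1.494, -0.038]
contact_force: [-0.0, 0.4, -4.2]
opening: 0.0339
```

Run:
```python
from h import *
plan(.6192,-.0391,.095,74.2);print(robot.observe()['contact_force'])
```

```text
t 67.45 pos [621.2 -53.3 145.7] jaw -106.6 tilt [ 0.076 -0.003 -0.997] q [-0.21  0.57  1.45  0.02  1.05  1.64] open 33.9
turn -0.8 shift now-axes mm [ 50.3 -12.1   9.7] | after-turn axes [ 50.3 -12.2   9.6]
[-0.03857582  0.3558545  -4.18780215]
```

>>> play_rows(moves=[[[0,-0.008,0.006,-0.8,-0.5],[0,-0.003,0.003,0,-0.5],[0,0,0,0,-0.5],[0,0,0,0,-0.5],[0.01,0,0,0,-0.5],[0.01,0,0,0,-0.5],[0.01,0,0,0,-0.5],[0.008,0,0,0,-0.5],[0,0,0,0,-0.5],[0,0,0,0,-0.5]]])

```text
time: 68.45
tool_pos: [0.6235, -0.0396, 0.0477]
tool_rot: [-2.91, 1.492, -0.043]
contact_force: [-0.5, -0.0, -3.3]
opening: 0.034
```

Run:
```python
from h import *
plan(.6192,-.0391,.0945,74.2);print(robot.observe()['contact_force'])
```

```text
t 68.45 pos [619.  -39.4 105.3] jaw -105.7 tilt [ 0.078 -0.003 -0.997] q [-0.19  0.61  1.5   0.01  0.95  1.64] open 34.0
turn 0.1 shift now-axes mm [10.8 -0.2  0.7] | after-turn axes [10.8 -0.2  0.7]
[-0.51518628 -0.00865926 -3.26237193]
```

>>> play_rows(moves=[[[0.004,0,0,0,-0.5],[0.004,0,0,0,-0.5],[0.002,0,0,0,-0.5],[0,0,0,0,-0.5],[0,0,0,0,-0.5],[0,0,0,0,-0.5],[0,0,0,0,-0.5],[0,0,0,0,-0.5],[0,0,0,0,-0.5],[0,0,0,0,-0.5]]])

```text
time: 69.45
tool_pos: [0.6255, -0.0399, 0.0384]
tool_rot: [-2.915, 1.489, -0.048]
contact_force: [-0.1, 0.4, -4.6]
opening: 0.0339
```

Run:
```python
from h import *
plan(.6192,-.0391,.0945,74.2);print(robot.observe()['contact_force'])
```

```text
t 69.45 pos [620.8 -39.7  95.9] jaw -105.7 tilt [ 0.081 -0.004 -0.997] q [-0.19  0.62  1.51  0.01  0.93  1.64] open 33.9
turn 0.1 shift now-axes mm [ 1.3 -0.1  1.8] | after-turn axes [ 1.3 -0.1  1.8]
[-0.06398258  0.38243451 -4.57134841]
```

>>> play_rows(moves=[[[0.001,0,0.001,0,-0.5],[0.001,0,0,0,-0.5],[0,0,0,0,-0.5],[0,0,0,0,-0.5],[0,0,0,0,-0.5],[0,0,0,0,-0.5],[0,0,0,0,-0.5],[0,0,0,0,-0.5],[0,0,0,0,-0.5],[0,0,0,0,-0.5]]])

```text
time: 70.45
tool_pos: [0.6248, -0.0396, 0.0367]
tool_rot: [-2.916, 1.489, -0.049]
contact_force: [0.1, 0.5, -3.4]
opening: 0.0343
```

Run:
```python
from h import *
plan(.6192,-.0391,.0945,74.2);print(robot.observe()['contact_force'])
```

```text
t 70.45 pos [620.  -39.4  94.2] jaw -105.7 tilt [ 0.082 -0.004 -0.997] q [-0.19  0.62  1.51  0.01  0.93  1.64] open 34.3
turn 0.1 shift now-axes mm [-0.4 -0.1  0.9] | after-turn axes [-0.4 -0.1  0.9]
[ 0.13983749  0.46638354 -3.37914936]
```

>>> play_rows(moves=[[[0.001,0,0,0,-0.5],[0,0,0,0,-0.5],[0,0,0,0,0.2],[0,0,0,0,0.2],[0,0,0,0,0.2],[0,0,0,0,0.2],[0,0,0,0,0.2],[-0.015,0,0,0,0.2],[-0.035,0,0,0,0.2],[-0.035,0,0,0,0.2]]])

```text
time: 71.45
tool_pos: [0.6164, -0.0391, 0.1214]
tool_rot: [-2.906, 1.494, -0.039]
contact_force: [1.3, -0.7, 0.3]
opening: 0.0552
```

>>> play_rows(moves=[[[-0.035,0,0,0,0.2],[-0.015,0,0,-8,0.2],[0,0,0,-8,0.2],[0,0,0,-8,0.2],[0,0,0,-3,0.2],[0,0.02,0.015,0,0.2],[0,0.03,0.03,0,0.2],[0,0.03,0.03,0,0.2],[0,0.03,0.03,0,0.2],[0,0.03,0.03,0,0.2]]])

```text
time: 72.45
tool_pos: [0.5145, -0.2058, 0.1855]
tool_rot: [2.838, 1.466, -0.077]
contact_force: [0.6, -0.6, -0.5]
opening: 0.055
```

Run:
```python
from h import *
plan(.4552,-.2794,.16,102)
snap('scene','s15')
```

```text
t 72.45 pos [ 508.4 -205.4  242.9] jaw -77.1 tilt [ 0.105 -0.008 -0.994] q [-0.55  0.33  1.55  0.05  1.16  0.78] open 55.0
turn 0.9 shift now-axes mm [77.5 57.6 76.6] | after-turn axes [77.5 58.8 75.6]
```

View pics/s15.png

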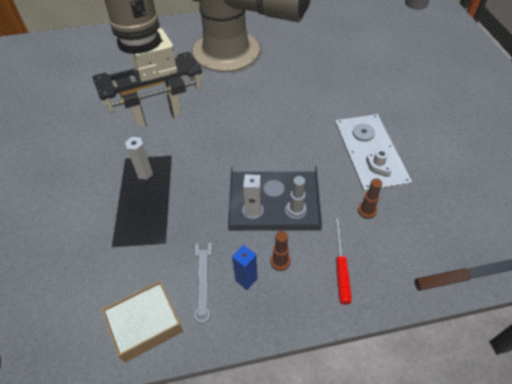

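The square is back at (252,197). For the hex I'll finish the lateral move first. Then a fast lift and a slow descent should take out the tool tilt.

>>> play_rows(moves=[[[0,0.025,0.03,0.9,0.2],[0,0.012,0.018,0,0.2],[0,0.005,0.007,0,0.2],[-0.02,0,0,0,0.2],[-0.035,0,0,0,0.2],[-0.035,0,0,0,0.2],[-0.035,0,0,0,0.2],[-0.02,0,0,0,0.2],[0,0,0,0,0.2],[0,0,0,0,0.2]]])

```text
time: 73.5
tool_pos: [0.4498, -0.2618, 0.3383]
tool_rot: [2.798, 1.46, -0.138]
contact_force: [-0.9, 0.4, -1.7]
opening: 0.055
```

>>> play_rows(moves=[[[0.015,0,0,0,0.2],[0.015,0,0,0,0.2],[0.015,0,0,0,0.2],[0.015,0,0,0,0.2],[0.015,0,0,0,0.2],[0.015,0,0,0,0.2],[0.015,0,0,0,0.2],[0.015,0,0,0,0.2],[0.015,0,0,0,0.2],[0.015,0,0,0,0.2]]])

```text
time: 74.5
tool_pos: [0.4626, -0.2551, 0.17]
tool_rot: [2.925, 1.477, -0.008]
contact_force: [0.1, -0.1, -0.2]
opening: 0.0552
```

Run:
```python
from h import *
plan(.4552,-.2794,.16,102)
```

```text
t 74.5 pos [ 457.2 -255.   227.4] jaw -78.1 tilt [ 0.094 -0.001 -0.996] q [-0.69  0.31  1.63  0.07  1.13  0.65] open 55.2
turn -0.1 shift now-axes mm [66.9 22.1 13.2] | after-turn axes [66.9 22.1 13.2]
```

>>> play_rows(moves=[[[0,0.012,0.006,0,0.2],[0,0.006,0.004,0,0.2],[0,0,0,0,0.2],[0,0,0,0,0.2],[0.015,0,0,0,0.2],[0.015,0,0,0,0.2],[0.015,0,0,0,0.2],[0.01,0,0,0,0.2],[0,0,0,0,0.2],[0,0,0,0,0.2]]])

```text
time: 75.5
tool_pos: [0.4612, -0.2762, 0.1133]
tool_rot: [2.925, 1.477, -0.009]
contact_force: [0.3, -0.2, 0.1]
opening: 0.0549
```

Run:
```python
from h import *
plan(.4552,-.2794,.098,102)
snap('wrist','w16');print(proj('wrist',(.4552,-.2794,.113)))
```

```text
t 75.5 pos [ 455.8 -276.2  170.8] jaw -78.2 tilt [ 0.094 -0.001 -0.996] q [-0.72  0.39  1.68  0.07  1.    0.6 ] open 54.9
turn -0.2 shift now-axes mm [72.4  1.5  7.9] | after-turn axes [72.4  1.5  7.9]
[261.57782445 223.67620171]
```

View pics/w16.png

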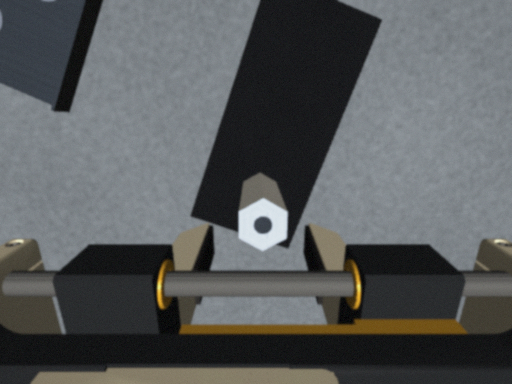

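Hex top at (263,224), matching the prediction. Descending.

>>> play_rows(moves=[[[0.01,0.001,0.004,0,0.2],[0.012,0,0.003,0,0.2],[0.012,0,0,0,0.2],[0.012,0,0,0,0.2],[0.012,0,0,0,0.2],[0.008,0,0,0,0.2],[0,0,0,0,0.2],[0,0,0,0,0.2],[0,0,0,0,0.2],[0,0,0,0,0.2]]])

```text
time: 76.55
tool_pos: [0.4615, -0.2815, 0.0466]
tool_rot: [2.869, 1.471, -0.065]
contact_force: [0.5, 1.0, 0.5]
opening: 0.055
```

Run:
```python
from h import *
plan(.4552,-.2794,.098,102)
```

```text
t 76.55 pos [ 455.8 -281.2  104. ] jaw -78.2 tilt [ 0.1   -0.006 -0.995] q [-0.73  0.48  1.76  0.08  0.83  0.58] open 55.0
turn -0.2 shift now-axes mm [ 5.9 -2.   0.8] | after-turn axes [ 5.9 -2.   0.8]
```

>>> play_rows(moves=[[[0.003,0,0,0,0.2],[0.002,0,0,0,0.2],[0,0,0,0,0.2],[0,0,0,0,-0.5],[0,0,0,0,-0.5],[0,0,0,0,-0.5],[0,0,0,0,-0.5],[0,0,0,0,-0.5],[0,0,0,0,-0.5],[0,0,0,0,-0.5]]])

```text
time: 77.55
tool_pos: [0.4626, -0.2817, 0.0422]
tool_rot: [2.862, 1.469, -0.072]
contact_force: [0.6, 0.2, 0.4]
opening: 0.0359
```

Run:
```python
from h import *
plan(.5705,.0226,.098,101.6);print(robot.observe()['contact_force'])
```

```text
t 77.55 pos [ 456.8 -281.3   99.7] jaw -78.2 tilt [ 0.101 -0.007 -0.995] q [-0.73  0.49  1.76  0.09  0.82  0.58] open 35.9
turn 0.2 shift now-axes mm [  10.9 -274.1 -173.3] | after-turn axes [  10.9 -274.7 -172.2]
[0.57921005 0.21787375 0.43124152]
```

>>> play_rows(moves=[[[-0.015,0,0,0,-0.5],[-0.035,0,0,0,-0.5],[-0.035,0,0,0,-0.5],[-0.025,0,0,0,-0.5],[0,-0.02,-0.013,0,-0.5],[0,-0.035,-0.022,0,-0.5],[0,-0.037,-0.024,0,-0.5],[0,-0.037,-0.024,0,-0.5],[0,-0.037,-0.024,0,-0.5],[0,-0.03,-0.02,0,-0.5]]])

```text
time: 78.55
tool_pos: [0.5329, -0.0597, 0.1587]
tool_rot: [2.888, 1.479, -0.056]
contact_force: [1.1, -0.2, -2.5]
opening: 0.0357
```

Run:
```python
from h import *
plan(.572,.0226,.16,101.6);print(robot.observe()['contact_force'])
```

```text
t 78.55 pos [527.6 -59.4 216.2] jaw -78.7 tilt [ 0.092 -0.005 -0.996] q [-0.27  0.33  1.63  0.02  1.09  1.1 ] open 35.7
turn -0.3 shift now-axes mm [ 59.6 -73.1 -54.5] | after-turn axes [ 59.6 -72.8 -54.9]
[ 1.06183391 -0.15581229 -2.45085611]
```

>>> play_rows(moves=[[[0,-0.03,-0.022,0,-0.5],[0,-0.022,-0.017,0,-0.5],[0,-0.012,-0.01,0,-0.5],[0,-0.003,-0.002,0,-0.5],[0,0,0,0,-0.5],[0,0,0,0,-0.5],[0.015,0,0,0,-0.5],[0.015,0,0,0,-0.5],[0.015,0,0,0,-0.5],[0,0,0,0,-0.5]]])

```text
time: 79.55
tool_pos: [0.5711, 0.0186, 0.1127]
tool_rot: [2.875, 1.486, -0.068]
contact_force: [-0.5, -0.2, -3.2]
opening: 0.0359
```

Run:
```python
from h import *
plan(.572,.0226,.0995,101.6);print(robot.observe()['contact_force'])
```

```text
t 79.55 pos [566.2  18.9 170.2] jaw -78.6 tilt [ 0.085 -0.006 -0.996] q [-0.1   0.44  1.59  0.    1.02  1.27] open 35.9
turn -0.2 shift now-axes mm [70.9 -4.  -0.6] | after-turn axes [70.9 -4.  -0.6]
[-0.51958372 -0.24799186 -3.15998573]
```

>>> play_rows(moves=[[[0,-0.004,0,0,-0.5],[0,0,0,0,-0.5],[0.01,0,0,0,-0.5],[0.012,0,0,0,-0.5],[0.012,0,0,0,-0.5],[0.012,0,0,0,-0.5],[0.008,0,0,0,-0.5],[0,0,0,0,-0.5],[0,0,0,0,-0.5],[0,0,0,0,-0.5]]])

```text
time: 80.55
tool_pos: [0.5756, 0.0207, 0.0555]
tool_rot: [2.871, 1.485, -0.074]
contact_force: [0.3, 0.8, -3.2]
opening: 0.0361
```

Run:
```python
from h import *
plan(.572,.0226,.0995,101.6);print(robot.observe()['contact_force'])
```

```text
t 80.55 pos [570.6  21.  113. ] jaw -78.8 tilt [ 0.086 -0.006 -0.996] q [-0.1   0.52  1.65  0.    0.89  1.27] open 36.1
turn -0.4 shift now-axes mm [13.6 -1.6 -0.5] | after-turn axes [13.6 -1.6 -0.5]
[ 0.28297923  0.77531339 -3.20207935]
```

>>> play_rows(moves=[[[0.004,0,0,0,-0.5],[0.004,0,0,0,-0.5],[0.003,0,0,0,-0.5],[0.001,0,0,0,-0.5],[0,0,0,0,-0.5],[0,0,0,0,-0.5],[0,0,0,0,-0.5],[0,0,0,0,-0.5],[0,0,0,0,-0.5],[0,0,0,0,-0.5]]])

```text
time: 81.55
tool_pos: [0.5779, 0.0205, 0.0442]
tool_rot: [2.87, 1.481, -0.075]
contact_force: [0.6, 0.8, -2.6]
opening: 0.0358
```

Run:
```python
from h import *
plan(.572,.0226,.0995,101.6);print(robot.observe()['contact_force'])
```

```text
t 81.55 pos [572.7  20.9 101.7] jaw -78.8 tilt [ 0.089 -0.007 -0.996] q [-0.1   0.54  1.65  0.    0.86  1.27] open 35.8
turn -0.4 shift now-axes mm [ 2.1 -1.9  0.6] | after-turn axes [ 2.1 -1.9  0.6]
[ 0.64295413  0.79616863 -2.64821496]
```

Touchdown is near: 2 mm more, then release and lift clear.

>>> play_rows(moves=[[[0.001,0,0,0,-0.5],[0.001,0,0,0,-0.5],[0.0005,0,0,0,-0.5],[0,0,0,0,-0.5],[0,0,0,0,-0.5],[0,0,0,0,0.2],[0,0,0,0,0.2],[0,0,0,0,0.2],[0,0,0,0,0.2],[0,0,0,0,0.2]]])

```text
time: 82.55
tool_pos: [0.5797, 0.0203, 0.0431]
tool_rot: [2.869, 1.477, -0.076]
contact_force: [-0.7, -0.7, 0.2]
opening: 0.0553
```

>>> play_rows(moves=[[[-0.015,0,0,0,0.2],[-0.03,0,0,0,0.2],[-0.035,0,0,0,0.2],[-0.035,0,0,0,0.2],[-0.02,0,0.02,0,0.2],[0,0,0.035,0,0.2],[0,0.035,0.035,0,0.2],[0,0.035,0,0,0.2],[0,0.035,0,0,0.2],[0,0.01,0,0,0.2]]])

```text
time: 83.55
tool_pos: [0.4985, -0.1106, 0.1786]
tool_rot: [2.862, 1.475, -0.077]
contact_force: [-0.8, 0.6, 0.6]
opening: 0.0549
```

Run:
```python
from h import *
plan(.45,-.15,.25);print(robot.observe()['contact_force'])
im=snap('scene','s17');cv2.imwrite('pics/s17c.png',cv2.resize(im[130:240,225:425,::-1],None,fx=4,fy=4,interpolation=2))
im=snap('top','t17');cv2.imwrite('pics/t17c.png',cv2.resize(im[160:255,200:310,::-1],None,fx=7,fy=6.3,interpolation=2))
```

```text
t 83.55 pos [ 493.  -110.2  236.1] jaw -78.5 tilt [ 0.096 -0.007 -0.995] q [-0.39  0.26  1.67  0.03  1.12  0.97] open 54.9
turn 0 shift now-axes mm [-17.7  30.8  48.7] | after-turn axes [-17.7  30.8  48.7]
[-0.80571338  0.56821422  0.58813738]
```

View pics/s17c.png

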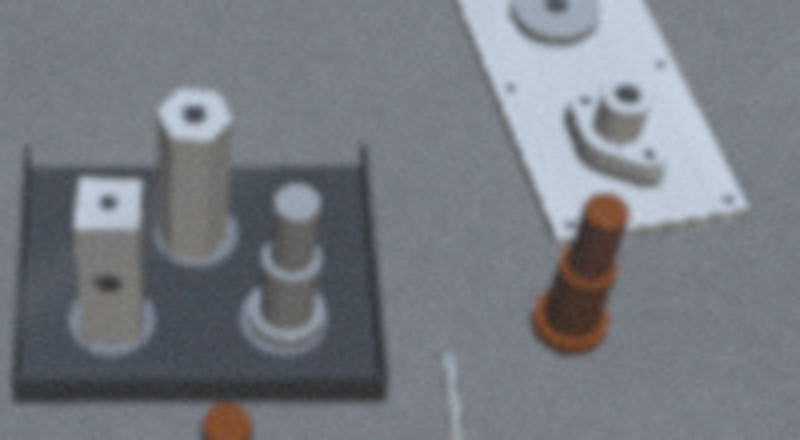

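View pics/t17.png

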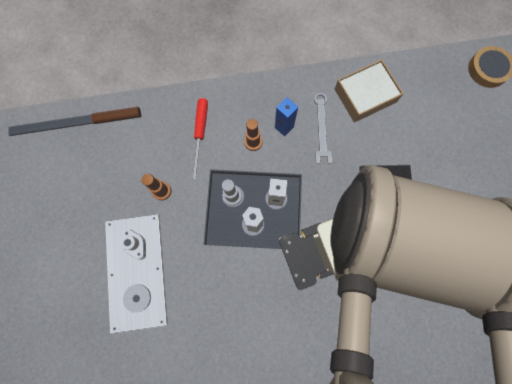

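Run:
```python
from h import *
S=lambda u,v,z: ray('scene',(225+(u+.5)/4-.5,130+(v+.5)/4-.5),z)
for n,a in dict(buf=(297,203),hex=(195,114),sq=(109,203)).items(): print(n,np.round(S(*a,.113)*1000,1))
print('fl',np.round(S(627,93,.06)*1000,1))
print(robot.hand_in())
```

```text
buf [644.2  57.4 113. ]
hex [571.9  19.  113. ]
sq [622.5 -39.7 113. ]
fl [567.5 284.5  60. ]
the job is handed in; nothing more can be done
None
```

The flange is on the diamond seat, and the buffer, hex and square stand back in the tray on their marks. I handed the job in at about 84 s of the 147 s allowed. The hand-in gives no verdict, so these are my own camera checks.

- **Tall parts:** by the scene camera their final positions differ from the start by about 2 mm (buffer), 3 mm (hex) and 1 mm (square), against the 15 mm allowed. All three look upright. A picture taken before I fetched the flange showed all three standing on the mat.
- **Flange:** it lies boss up, about 1.5 mm off the seat's centre and about 1 degree off its axis. The scene and wrist cameras differ by 2–4 mm on the flange's absolute position, and I only measured it against the seat in the scene camera.
- **Bystanders:** I never reached towards the screwdriver, the spanner or the brown and blue look-alikes. The last pictures show no visible change in them, but I did not measure it.

Three things did not go as expected:

- **First grasp of the hex missed:** triangulating the fingertips in the images put them about 39 mm behind the reported TCP. In that miss the fingers closed just above the hex and may have touched it, but it stayed on its mark. I allowed for the offset in every later move.
- **Tool tilt drifted:** it built up to about 0.1 rad from vertical over the moves. Steady fast lifts followed by slow descents took out part of it, and the parts stood upright again once released.
- **Top and scene cameras disagreed:** they differed by about 3 mm in x and y, so I averaged them for the targets.

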